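# Clip, tilt-inspect and hang up the mounted specimens

### The arm

A 6-joint arm with a two-finger parallel gripper is mounted at the origin on a cart in front of the work surface, level with it; the furniture and walls round the work are solid. World frame = base frame: x ahead of the robot, y to its left, z up, the work surface at z = 0. Lengths are in m, angles in rad, forces in N, time in s.
With the tool pointing down it reaches from about 0.3 to 0.775 m from the base axis. Payload 14.6 kg.
Tool frame: the origin (TCP) lies between the finger pads; the fingertips stand 19 mm ahead of it and the grasp point (between the pads) is the TCP (manip.tip_extent is the distance from the TCP to the fingertips, in m); z points along the fingers, y is the direction in which the jaws open and shut (so a half turn about z gives the same grasp; the last joint's range is limited). The gripper opens to 85 mm and grips with 20 to 120 N. Pads are 22 mm wide; open, the fingers measure 114 mm over their backs; the gripper's body (76 mm by 85 mm) begins 54 mm behind the grasp point. The pads swing forward as they close: fully open they stand 13 mm farther back than shut.
Start: joints at [1.202, 0.3, 1.521, -0, 1.321, -0.067], TCP at [0.163, 0.525, 0.25] pointing down, gripper open.
Joint ranges: [-3.03, 3.03], [-0.79, 2.21], [0.23, 2.52], [-1.04, 4.18], [0, 3.07], [-2.55, 2.55]. Speed limits (rad/s): [2.22, 2.22, 2.57, 3.14, 3.14, 3.14].

### API

Orientations are given as a unit quaternion [w, x, y, z].
In Python, from rig import manip, optics, job gives the robot as it stands.
- The arm moves only by the tool move_arm, never from a script. Its argument "commands" is text: rows parted by semicolons, each of 5 numbers parted by spaces: the shift along the tool's x, y, z in m, then the turn about the tool's z in rad, then the opening, from 0 (shut) to 1 (fully open). In form: x y z yaw grip; .... A call has 1 to 12 rows; each row shifts and turns the commanded pose from where the row before left it, along the tool's axes as they then stand; what a row does not reach is not made up. A row lasts 1/12 s, in which the tool goes at most 41.7 mm and 7.16 degrees, less where a joint would pass 70% of its speed; a pose out of reach is approached as far as the arm can. A call with a gripper value outside its range is refused whole. The fingers move at their own pace and stop on an object; the grip force is fixed at half the most. Time passes only in rows, so rows that do not move let the fingers close. It gives the time, the measured TCP pose, the force and the opening at its end, in the units of the state.
- manip.get_state(): the state, without advancing time (a new reading comes with each control period).
- optics.snapshot(name): name is "scene" or "top" or "wrist"; returns a dict with "image" (480x640x3 uint8, red, green, blue), "depth" (480x640 float32, m along the optical axis (not along the pixel's ray), 0 where there is no reading), "K" (3x3 intrinsics, pixels), "distortion" ([k1, k2, p1, p2, k3] as OpenCV has them; the pictures are not rectified), "pose" (4x4, takes a point from camera to world coordinates). Camera axes: x right, y down, z forward; pixel columns grow to the right and rows downward; lengths in m; the calibration is good to about 2 mm. A picture is of the moment at which its call begins.
- job.finish_job(): hands the job in, once; it reports no verdict.
The state is a dict: "time_s": time; "qpos": joint angles; "joint_vel": joint speeds; "joint_efforts": joint torques, N m; "tcp_pos": TCP position; "ee_rot": TCP orientation; "ft_force": force on the tool from outside, world axes, zero at the start; "wrist_torque": the same for the moment, N m; "finger_gap": finger opening in m.
Only numpy, scipy, OpenCV 4.12 (cv2) and the standard library are available. Lean on these libraries where they do the work, as an engineer would, in place of code of your own. Each camera call takes 0.05 s, during which the arm holds its last target. There are 200 camera calls.

### The job

Lay every specimen slide that is here on a place of its own on the level tilting stage and swing that place's spring clip fully onto the slide's far end; then tip the stage right up to its stop so that the polished faces catch the light, and lower it level again with the slides still clipped. Then swing all three clips well clear, put all the slides into the wire basket, and hang the basket by its bail on the hook of the stand. Do not disturb the loupe or the dropper bottle.

Things in the scene. Friction and masses are not known exactly. Their poses are not given: they have to be found in the camera images.
- stage (a joint): tilt of the dark stage plate (186 x 200 x 8 mm, top 36 mm above the bench when level): 0 = level, 0.785 rad = against its stop, tipped towards the robot. The hinge line is parallel to the places' y axis, 75 mm to the -x side of the middle place (place_2) and 30 mm above the bench. The hinge is stiff (about 1.1 N m) and stays where it is left; the handle needs about 5 to 10 N
- stage_handle (a point): middle of the steel handle bar along the stage's far edge: diameter 10 mm, 110 mm long, parallel to the hinge, 223 mm beyond the hinge and 32 mm above the bench when level, 40 mm clear of the plate; it moves with the plate and can turn between two fingers as the stage tilts
- place_1 (a point): place 1 (right) on the stage plate: the spot, on the plate's top face, where the middle of a slide's underside belongs. Axes turn with the plate: x along the slide's length to the far side (handle), y to the left, z out of the plate. A ledge 3 mm high lies 38.5 mm to the -x side, and low side rails 2.5 mm high stand 15.5 mm to either side (over x from -37 to +13 mm). The three places are 66 mm apart
- clip_1 (a joint): swing of the spring clip of place 1 about its pivot screw: 0 = parked pointing away; it grows clockwise seen from above; below 0.95 rad it is well clear of the slide, from about 1.2 rad it lies over the slide's far end, 1.571 = fully on (stop). It stays where it is left
- clip_1_knob (a point): middle of the upright black knob (10 mm in diameter, 20 mm tall, this point 21 mm above the plate when the clip is down; knob top 8 mm higher) that stands on clip 1's arm, 26 mm from the pivot screw; the pressing toe is 40 mm from the screw. Seen from the place, knob = (58 + 26 cos a, 26 - 26 sin a) mm with a = 0.785 + joint value
- clip_1_screw: pivot screw of clip 1 with its coil spring, carries the clip; origin on the plate's top at the screw, 58 mm to the +x side and 26 mm to the +y side of place 1. The whole clip can be lifted up to 8 mm along the screw by its knob against the spring (about 2 to 5 N). The toe rests 1.5 mm above the bare plate and a slide is 4 mm thick: lift the clip by 3 to 6 mm to swing it over the slide's end, then let it down; when swinging it off no lift is needed but does no harm
- place_2 (a point): place 2 (middle) on the stage plate: the spot, on the plate's top face, where the middle of a slide's underside belongs. Axes turn with the plate: x along the slide's length to the far side (handle), y to the left, z out of the plate. A ledge 3 mm high lies 38.5 mm to the -x side, and low side rails 2.5 mm high stand 15.5 mm to either side (over x from -37 to +13 mm). The three places are 66 mm apart
- clip_2 (a joint): swing of the spring clip of place 2 about its pivot screw: 0 = parked pointing away; it grows clockwise seen from above; below 0.95 rad it is well clear of the slide, from about 1.2 rad it lies over the slide's far end, 1.571 = fully on (stop). It stays where it is left
- clip_2_knob (a point): middle of the upright black knob (10 mm in diameter, 20 mm tall, this point 21 mm above the plate when the clip is down; knob top 8 mm higher) that stands on clip 2's arm, 26 mm from the pivot screw; the pressing toe is 40 mm from the screw. Seen from the place, knob = (58 + 26 cos a, 26 - 26 sin a) mm with a = 0.785 + joint value
- clip_2_screw: pivot screw of clip 2 with its coil spring, carries the clip; origin on the plate's top at the screw, 58 mm to the +x side and 26 mm to the +y side of place 2. The whole clip can be lifted up to 8 mm along the screw by its knob against the spring (about 2 to 5 N). The toe rests 1.5 mm above the bare plate and a slide is 4 mm thick: lift the clip by 3 to 6 mm to swing it over the slide's end, then let it down; when swinging it off no lift is needed but does no harm
- place_3 (a point): place 3 (left) on the stage plate: the spot, on the plate's top face, where the middle of a slide's underside belongs. Axes turn with the plate: x along the slide's length to the far side (handle), y to the left, z out of the plate. A ledge 3 mm high lies 38.5 mm to the -x side, and low side rails 2.5 mm high stand 15.5 mm to either side (over x from -37 to +13 mm). The three places are 66 mm apart
- clip_3 (a joint): swing of the spring clip of place 3 about its pivot screw: 0 = parked pointing away; it grows clockwise seen from above; below 0.95 rad it is well clear of the slide, from about 1.2 rad it lies over the slide's far end, 1.571 = fully on (stop). It stays where it is left
- clip_3_knob (a point): middle of the upright black knob (10 mm in diameter, 20 mm tall, this point 21 mm above the plate when the clip is down; knob top 8 mm higher) that stands on clip 3's arm, 26 mm from the pivot screw; the pressing toe is 40 mm from the screw. Seen from the place, knob = (58 + 26 cos a, 26 - 26 sin a) mm with a = 0.785 + joint value
- clip_3_screw: pivot screw of clip 3 with its coil spring, carries the clip; origin on the plate's top at the screw, 58 mm to the +x side and 26 mm to the +y side of place 3. The whole clip can be lifted up to 8 mm along the screw by its knob against the spring (about 2 to 5 N). The toe rests 1.5 mm above the bare plate and a slide is 4 mm thick: lift the clip by 3 to 6 mm to swing it over the slide's end, then let it down; when swinging it off no lift is needed but does no harm
- slide_1: specimen slide 1: steel carrier 76 x 26 x 4 mm with a round black moulded mount (diameter 30 mm, from 4 to about 20 mm above the underside) fixed on its middle, polished metal face up; about 0.08 kg; origin in the middle of the underside, x along its length (either way round is fine). Grip the mount across its rim. May be absent
- slide_2: specimen slide 2: steel carrier 76 x 26 x 4 mm with a round dark green moulded mount (diameter 30 mm, from 4 to about 20 mm above the underside) fixed on its middle, polished metal face up; about 0.08 kg; origin in the middle of the underside, x along its length (either way round is fine). Grip the mount across its rim. May be absent
- slide_3: specimen slide 3: steel carrier 76 x 26 x 4 mm with a round dark red moulded mount (diameter 30 mm, from 4 to about 20 mm above the underside) fixed on its middle, polished metal face up; about 0.08 kg; origin in the middle of the underside, x along its length (either way round is fine). Grip the mount across its rim. May be absent
- basket: loose rectangular wire basket, outside 100 mm (x) by 132 mm (y), rim 34 mm high, wall 4 mm thick, inner floor 5 mm above its underside; 0.2 kg with its bail; origin in the middle of the underside. Room for three slides side by side, lengths along x, 38 mm apart in y
- bail_ball (a point): centre of the red ball grip on the bail, diameter 18 mm, 90 mm from the bail hinge (which runs along basket y through the middle of the two short ends, 30 mm above the underside; the bail starts folded down at its stop, 1.4 rad from upright, to the basket's +x side and turns freely) and 20 mm outside the bail's cross bar; it swivels freely between fingers that close along the bar (basket y), so lifting it raises the bail and then the basket
- bail_bar (a point): middle of the bail's straight cross bar (diameter 6 mm, along basket y, 120 mm long), 70 mm from the bail hinge; this is what hangs on the hook
- hook_stand: fixed stand with a grey round foot and a steel post 0.2 m tall (diameter 9 mm); its bent-over hook points to the stand's -x side; origin on the bench under the post
- hook_seat (a point): seat of the hook, where the bail bar rests: 75 mm to the stand's -x side of the post, rod top 196.5 mm above the bench; axes as the stand's (x from the hook's tip to the post, y along the hanging bail bar). The tip rises to 220 mm above the bench, 29 mm on the -x side of the seat; the rod rises to 209 mm at 35 mm on the +x side
- loupe: black standing loupe, 33 mm wide, 35 mm tall; bystander, leave alone; origin in the middle of its underside
- bottle_oil: brown dropper bottle with a black teat, 35 mm wide, 100 mm tall, the one that stands by itself between the stage and the back of the bench (two like it stand at the back); bystander, leave alone; origin in the middle of its underside

How it is judged:
By the outcome, as a careful person would: the job done as asked, in the order asked, and still so for the second after the job is handed in, with the robot touching nothing.
Of slide_1, slide_2, slide_3 only 2 to 3 are there at a start; the rules pass over those that are not, and their reading is None.
At some moment in a run one of slide_1, slide_2, slide_3 may be knocked a few centimetres aside while the robot is not near it.
It also fails if it takes over 210 s, if anything falls off the work surface, if the arm or the gripper's body presses on something with over 40 N, if the wrist force passes 120 N, or if a joint passes its speed limit or range.

## Working session

There is one attempt and no reset: what is moved stays moved. The work goes in short steps, Python scripts to look and compute and a tool call to move; the robot and the scene stay as the last step left them, time stands still between calls to the robot, and variables do not carry over. Pictures are saved under pics/ and viewed, about 12 in all and at most 16, crops included, and the job is handed in when it is done.

Besides the shell and the picture viewer there is one more tool, called after ">>>" as name(argument=value, ...) on one line, values as JSON. move_arm: Moves the arm, as the interface text tells. Its arguments: {"type":"object","properties":{"commands":{"type":"string"}},"required":["commands"]}

```bash
ls; mkdir -p pics; cat > h.py <<'E'
import numpy as np, cv2
from scipy.spatial.transform import Rotation as R
from rig import manip, optics, job
def snap(name,fn=None):
    s=optics.snapshot(name)
    np.savez('/tmp/%s.npz'%name,**s)
    if fn: cv2.imwrite('pics/'+fn,s['image'][:,:,::-1])
    return s
def load(name): return np.load('/tmp/%s.npz'%name)
def ray(s,u,v):
    p=cv2.undistortPoints(np.array([[[u,v]]],float),s['K'],s['distortion'])[0,0]
    return s['pose'][:3,:3]@np.array([p[0],p[1],1.]), s['pose'][:3,3]
def atz(s,u,v,z):
    d,o=ray(s,u,v); return o+d*(z-o[2])/d[2]
def dep(s,u,v):
    d,o=ray(s,u,v); return o+d*float(s['depth'][int(round(v)),int(round(u))])
def crop(s,u0,v0,u1,v1,fn,k=4):
    im=s['image'][v0:v1,u0:u1,::-1]; cv2.imwrite('pics/'+fn,cv2.resize(im,None,fx=k,fy=k,interpolation=cv2.INTER_CUBIC))
def st():
    s=manip.get_state()
    r=R.from_quat(np.roll(s['ee_rot'],-1))
    print('t',round(s['time_s'],2),'tcp',np.round(s['tcp_pos'],4),'q',np.round(s['qpos'],3),'F',np.round(s['ft_force'],1),'gap',round(s['finger_gap'],4))
    print(np.round(r.as_matrix(),3).tolist())
    return s,r
E
python3 - <<'E'
from h import *
for n in('top','scene'):
    s=snap(n,n+'0.png'); print(n,np.round(s['pose'],3).tolist(),np.round(s['K'],1).tolist())
st()
E
```

```text
pics
top [[0.104, -0.975, 0.198, 0.278], [-0.995, -0.102, 0.019, -0.034], [0.002, -0.199, -0.98, 1.515], [0.0, 0.0, 0.0, 1.0]] [[613.9, 0.0, 318.8], [0.0, 613.9, 237.2], [0.0, 0.0, 1.0]]
scene [[-0.878, -0.301, 0.371, 0.01], [-0.478, 0.516, -0.711, 0.975], [0.023, -0.802, -0.597, 0.988], [0.0, 0.0, 0.0, 1.0]] [[567.2, 0.0, 319.0], [0.0, 567.2, 238.9], [0.0, 0.0, 1.0]]
t 0.1 tcp [0.1634 0.525  0.2498] q [ 1.202  0.3    1.522  0.     1.321 -0.067] F [-0.6 -0.7  0.8] gap 0.0853
[[-0.955, 0.297, -0.0], [0.297, 0.955, -0.001], [0.0, -0.001, -1.0]]
```

View pics/top0.png

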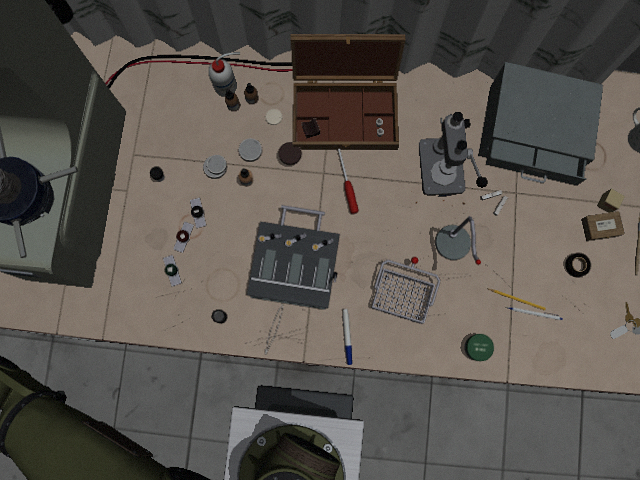

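View pics/scene0.png

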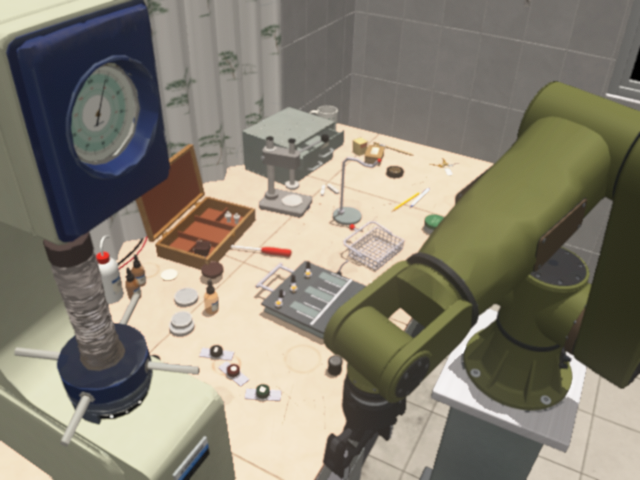

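The top view shows three slides (mounts near px (197,211), (182,236) and (171,270)), the stage around (293,265), the basket at (402,290) with its ball at (414,261), the hook stand at (453,242), the bottle at (245,178) and the loupe at (219,316). Next I'll look at enlarged crops.

```bash
python3 - <<'E'
from h import *
s=load('top')
crop(s,145,190,345,320,'c1.png',4)
crop(s,345,195,485,335,'c2.png',4)
E
```

```text
(no output)
```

View pics/c1.png

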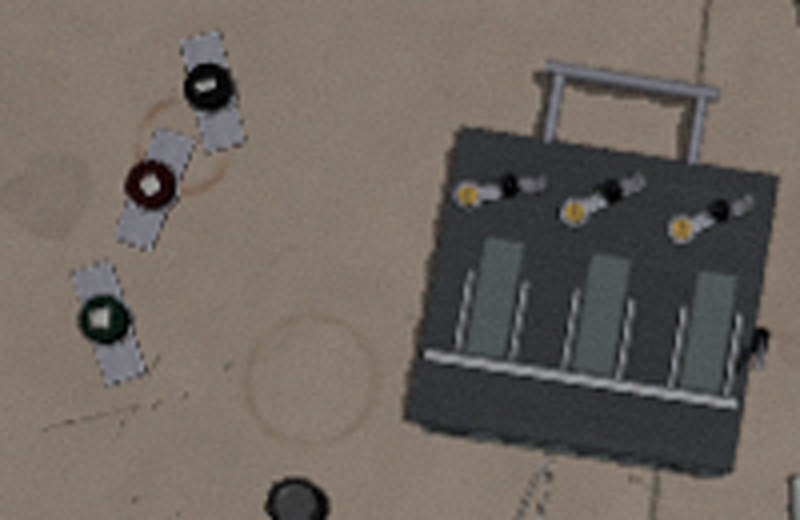

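View pics/c2.png

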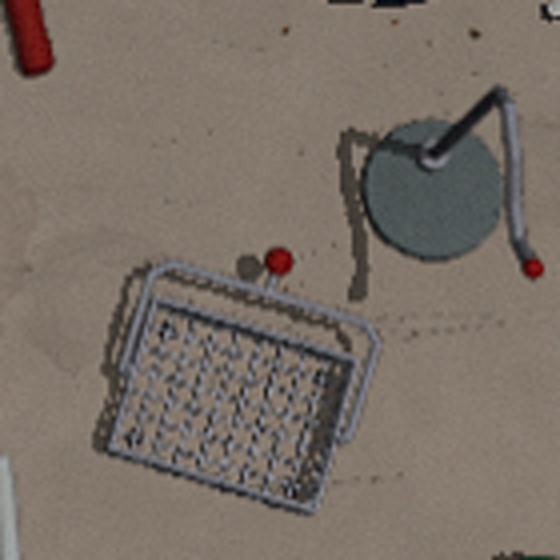

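```bash
python3 - <<'E'
from h import *
s=load('top')
c1=lambda u,v,z: atz(s,145+(u+.5)/4-.5,190+(v+.5)/4-.5,z)
c2=lambda u,v,z: atz(s,345+(u+.5)/4-.5,195+(v+.5)/4-.5,z)
f=lambda p:np.round(p,4)
print('stage'); 
C=[c1(u,v,.036) for u,v in [(460,128),(777,177),(730,475),(405,420)]]
for p in C: print(f(p))
print([round(np.linalg.norm(C[i]-C[i-1]),4) for i in range(4)])
print('ledge',[f(c1(u,v,.039)) for u,v in[(427,355),(736,404)]])
print('handle',[f(c1(u,v,.035)) for u,v in[(550,67),(715,95)]])
print('knob', [f(c1(u,v,.065)) for u,v in[(510,184),(612,190),(720,209)]])
print('screw', [f(c1(u,v,.05)) for u,v in[(467,194),(573,212),(681,229)]])
print('inserts',[f((c1(a,b,.036))) for a,b in [(497,297),(603,314),(710,331)]])
for n,m,e in [('s1',(208,86),((203,37),(224,148))),('s3',(150,185),((172,133),(137,243))),('s2',(105,319),((94,265),(125,380)))]:
    a,b=c1(*e[0],.004),c1(*e[1],.004); d=a-b
    print(n,'mount',f(c1(*m,.02)),'mid',f((a+b)/2),'len',round(np.linalg.norm(d),4),'ang',round(np.arctan2(d[1],d[0]),3))
B=[c2(u,v,.034) for u,v in [(153,300),(355,358),(313,512),(110,450)]]
print('basket');[print(f(p)) for p in B]; print([round(np.linalg.norm(B[i]-B[i-1]),4) for i in range(4)], f(sum(B)/4))
print('ball',f(c2(278,261,.045)),'bar',[f(c2(*p,.042)) for p in((170,268),(360,326))])
print('hook post top',f(c2(432,158,.0)),f(c2(502,90,.2)),'tip',f(c2(532,267,.22)),'foot',f(c2(431,190,.005)))
print('loupe',f(c1(297,500,.035)),'bottle',f(atz(s,245,172,.1)))
for u,v in ((245,173),(245,178),(219,316)): print(f(dep(s,u,v)))
for u,v in [(208,86),(150,185),(105,319)]: print('dep',f(dep(s,145+u/4,190+v/4)))
print('dep ball',f(dep(s,345+278/4,195+261/4)),'hook',[f(dep(s,345+u/4,195+v/4)) for u,v in((532,267),(512,180),(502,90))])
E
```

```text
stage
[0.6006 0.1435 0.036 ]
[ 0.5902 -0.0544  0.036 ]
[ 0.4051 -0.0442  0.036 ]
[0.4175 0.1545 0.036 ]
[np.float64(0.1834), np.float64(0.1982), np.float64(0.1854), np.float64(0.1991)]
ledge [array([0.4578, 0.1458, 0.039 ]), array([ 0.4478, -0.0434,  0.039 ])]
handle [array([0.6452, 0.0927, 0.035 ]), array([ 0.6381, -0.0112,  0.035 ])]
knob [array([0.563 , 0.1057, 0.065 ]), array([0.5657, 0.0441, 0.065 ]), array([ 0.5609, -0.0218,  0.065 ])]
screw [array([0.557 , 0.1325, 0.05  ]), array([0.5527, 0.067 , 0.05  ]), array([0.5491, 0.0006, 0.05  ])]
inserts [array([0.498 , 0.1081, 0.036 ]), array([0.4944, 0.0426, 0.036 ]), array([ 0.4908, -0.0232,  0.036 ])]
s1 mount [0.6145 0.3069 0.02  ] mid [0.6145 0.3065 0.004 ] len 0.0744 ang 0.326
s3 mount [0.5478 0.334  0.02  ] mid [0.5492 0.3348 0.004 ] len 0.0734 ang -0.16
s2 mount [0.4611 0.3496 0.02  ] mid [0.4614 0.3506 0.004 ] len 0.076 ang 0.409
basket
[ 0.5131 -0.1699  0.034 ]
[ 0.4902 -0.2957  0.034 ]
[ 0.3946 -0.277   0.034 ]
[ 0.4194 -0.1518  0.034 ]
[np.float64(0.0955), np.float64(0.1278), np.float64(0.0975), np.float64(0.1276)] [ 0.4543 -0.2236  0.034 ]
ball [ 0.5431 -0.2428  0.045 ] bar [array([ 0.5325, -0.1779,  0.042 ]), array([ 0.5089, -0.296 ,  0.042 ])]
hook post top [ 0.6272 -0.342   0.    ] [ 0.6236 -0.338   0.2   ] tip [ 0.5223 -0.355   0.22  ] foot [ 0.6054 -0.3416  0.005 ]
loupe [0.3626 0.2135 0.035 ] bottle [0.7047 0.1862 0.1   ]
[0.708  0.1888 0.0807]
[0.704  0.1917 0.051 ]
[0.3592 0.2121 0.0389]
dep [0.6135 0.3057 0.0206]
dep [0.5471 0.3332 0.0188]
dep [0.4598 0.3476 0.0237]
dep ball [ 0.5404 -0.2423  0.0554] hook [array([ 0.5224, -0.357 ,  0.2154]), array([ 0.5722, -0.3467,  0.2019]), array([ 0.6227, -0.3388,  0.2007])]
```

All three slides are there: black at (0.614, 0.307), red at (0.548, 0.334) and green at (0.461, 0.350). The stage yaw is about -0.056, place_2 is near (0.494, 0.044), and the basket yaw is about -0.19. The measured sizes agree with the given ones to 2–4 mm. I'll move over the slides and refine these with the wrist camera.

>>> move_arm(commands="-0.038 -0.0065 0 0 1; -0.038 -0.0065 0 0 1; -0.038 -0.0065 0 0 1; -0.038 -0.0065 0 0 1; -0.038 -0.0065 0 0 1; -0.038 -0.0065 0 0 1; -0.038 -0.0065 0 0 1; -0.038 -0.0065 0 0 1; -0.038 -0.0065 0 0 1; -0.038 -0.0065 0 0 1; -0.038 -0.0065 0 0 1; 0 0 0 0 1")

```text
time_s: 1.1
tcp_pos: [0.5458, 0.3288, 0.249]
ee_rot: [-0.0, 0.153, 0.988, -0.001]
ft_force: [-0.5, -0.6, -1.4]
finger_gap: 0.0854
```

>>> move_arm(commands="0 0 0 0.12 1; 0 0 0 0.12 1; 0 0 0 0.12 1; 0 0 0 0.12 1; 0 0 0 0.12 1; 0 0 0 0.12 1; 0 0 0 0.12 1; 0 0 0 0.12 1; 0 0 0 0.12 1; 0 0 0 0 1; 0 0 0 0 1")

```text
time_s: 2.02
tcp_pos: [0.5412, 0.3326, 0.25]
ee_rot: [-0.0, 0.636, 0.772, -0.0]
ft_force: [0.2, 0.1, 0.7]
finger_gap: 0.0853
```

```bash
python3 - <<'E'
from h import *
st(); s=snap('wrist','w1.png'); print(np.round(s['pose'],3).tolist())
E
```

```text
t 2.02 tcp [0.5412 0.3326 0.25  ] q [ 0.493  0.494  1.254 -0.     1.395  0.301] F [0.2 0.1 0.7] gap 0.0853
[[-0.192, 0.981, -0.0], [0.981, 0.192, -0.0], [-0.0, -0.001, -1.0]]
[[0.981, 0.183, 0.057, 0.528], [0.192, -0.938, -0.289, 0.406], [0.0, 0.294, -0.956, 0.375], [0.0, 0.0, 0.0, 1.0]]
```

View pics/w1.png

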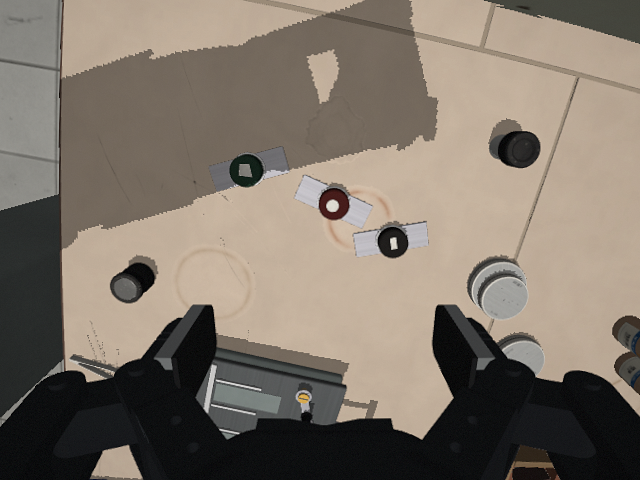

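The wrist view shows all three slides clearly: green mount at (247,170), red at (334,204), black at (393,242). I'll write a small detector that measures mount centre and carrier axis, because one slide may get knocked.

```bash
cat >> h.py <<'E'
def proj(s,P):
    M=np.linalg.inv(s['pose']); 
    return cv2.projectPoints(np.array([P],float),cv2.Rodrigues(M[:3,:3])[0],M[:3,3],s['K'],s['distortion'])[0][0,0]
def slide(s,guess,base=0.,win=.06,fn=None):
    """carrier pose from world-rectified patch at carrier-top height: 0.5 mm/px"""
    n=int(win*2/0.0005); z=base+.004
    g=np.stack(np.meshgrid(np.arange(n),np.arange(n)),-1).reshape(-1,2)*.0005-win+np.array(guess)
    def rect(z):
        M=np.linalg.inv(s['pose'])
        P=np.c_[g,np.full(len(g),z)]
        uv=cv2.projectPoints(P,cv2.Rodrigues(M[:3,:3])[0],M[:3,3],s['K'],s['distortion'])[0].reshape(n,n,2).astype(np.float32)
        return cv2.remap(s['image'],uv[...,0],uv[...,1],cv2.INTER_LINEAR)
    def cc(m,label=None):
        m=cv2.morphologyEx(m.astype(np.uint8),cv2.MORPH_OPEN,np.ones((5,5)))
        k,l,stt,c=cv2.connectedComponentsWithStats(m); 
        if k<2: return None
        # biggest comp near centre
        d=[stt[i,4]-40*np.linalg.norm(c[i]-n/2) for i in range(1,k)]
        return (l==1+int(np.argmax(d))).astype(np.uint8)
    top=rect(base+.020).astype(int)
    car=rect(z).astype(int)
    out={}
    mx,mn=car.max(2),car.min(2); sat=(mx-mn)/np.maximum(mx,1)
    m=cc((sat<.13)&(mx>60)|(mx<70))
    if m is not None:
        pts=np.argwhere(m)[:,::-1].astype(np.float32); r=cv2.minAreaRect(pts)
        box=cv2.boxPoints(r); e=[box[1]-box[0],box[2]-box[1]]; e=max(e,key=np.linalg.norm)
        a=np.arctan2(e[1],e[0]); a=(a+np.pi/2)%np.pi-np.pi/2
        out['car']=np.round(np.array(r[0])*.0005-win+guess,4); out['ang']=round(float(a),3); out['size']=np.round(np.array(r[1])*.0005,4)
    return out,car,top
E
python3 - <<'E'
from h import *
s=load('wrist')
for n,(u,v) in dict(green=(247,170),red=(334,204),black=(393,242)).items():
    p=atz(s,u,v,.02); o,car,top=slide(s,p[:2])
    print(n,np.round(p,4),o)
    cv2.imwrite('/tmp/%s.png'%n,car[:,:,::-1])
print('clip3 screw',np.round(atz(s,304,397,.05),4))
for u,v in((247,170),(334,204),(393,242)): print(dep(s,u,v))
E
```

```text
green [0.4648 0.352  0.02  ] {'car': array([0.4634, 0.3509]), 'ang': 0.432, 'size': array([0.077 , 0.0333])}
red [0.5515 0.3357 0.02  ] {'car': array([0.5515, 0.3363]), 'ang': -0.236, 'size': array([0.0298, 0.0768])}
black [0.6167 0.3094 0.02  ] {'car': array([0.6182, 0.3055]), 'ang': 0.359, 'size': array([0.0768, 0.0361])}
clip3 screw [0.5597 0.1337 0.05  ]
[0.46528256 0.35239572 0.0226445 ]
[0.55148111 0.33572922 0.020157  ]
[0.61587101 0.31022034 0.02311239][ WARN:0@0.626] global loadsave.cpp:1063 imwrite_ Unsupported depth image for selected encoder is fallbacked to CV_8U.
```

```bash
cat >> h.py <<'E'
def legs(wps,start=None):
    """wps: (x,y,z,az) ; az = world azimuth of tool y. prints yaw and then shift in tool axes"""
    s=manip.get_state(); r=R.from_quat(np.roll(s['ee_rot'],-1)).as_matrix()
    p=np.array(s['tcp_pos']); az=np.arctan2(r[1,1],r[0,1])
    if start: p,az=np.array(start[:3]),start[3]
    for w in wps:
        t=np.array(w[:3]); y=-(w[3]-az); az=w[3]; d=t-p; p=t
        ty=np.array([np.cos(az),np.sin(az),0]); tx=np.array([-np.sin(az),np.cos(az),0])
        print('yaw %.3f then x %.4f y %.4f z %.4f  |%.3f|'%(y,d@tx,d@ty,-d[2],np.linalg.norm(d)))
E
python3 - <<'E'
from h import *
legs([(.617,.308,.08,.359),(.617,.308,.024,.359),(.617,.308,.15,.359),(.53,.0,.15,-.056),(.53,.0,.25,-.056)])
E
```

```text
yaw -0.166 then x -0.0497 y 0.0623 z 0.1700  |0.188|
yaw -0.000 then x 0.0000 y 0.0000 z 0.0560  |0.056|
yaw -0.000 then x 0.0000 y 0.0000 z -0.1260  |0.126|
yaw 0.415 then x -0.3124 y -0.0696 z -0.0000  |0.320|
yaw -0.000 then x 0.0000 y 0.0000 z -0.1000  |0.100|
```

>>> move_arm(commands="0 0 0 -0.083 0.55; 0 0 0 -0.083 0.55; -0.01 0.0125 0.034 0 0.55; -0.01 0.0125 0.034 0 0.55; -0.01 0.0125 0.034 0 0.55; -0.01 0.0125 0.034 0 0.55; -0.0097 0.0123 0.034 0 0.55; 0 0 0.02 0 0.55; 0 0 0.02 0 0.55; 0 0 0.016 0 0.55; 0 0 0 0 0.55; 0 0 0 0 0.55")

```text
time_s: 3.07
tcp_pos: [0.617, 0.3078, 0.024]
ee_rot: [-0.0, 0.57, 0.821, -0.0]
ft_force: [0.3, 0.0, -0.5]
finger_gap: 0.047
```

>>> move_arm(commands="0 0 0 0 0.2; 0 0 0 0 0.2; 0 0 0 0 0.2; 0 0 0 0 0.2; 0 0 0 0 0.2; 0 0 0 0 0.2")

```text
time_s: 3.57
tcp_pos: [0.6173, 0.3079, 0.0252]
ee_rot: [0.0, 0.571, 0.821, 0.001]
ft_force: [-0.9, 0.3, 5.6]
finger_gap: 0.0274
```

```bash
python3 - <<'E'
from h import *
st(); s=snap('wrist','w2.png')
E
```

```text
t 3.57 tcp [0.6173 0.3079 0.0252] q [0.41  0.843 1.233 0.    1.064 0.054] F [-0.9  0.3  5.6] gap 0.0274
[[-0.348, 0.937, 0.001], [0.937, 0.348, 0.001], [0.0, 0.001, -1.0]]
```

View pics/w2.png

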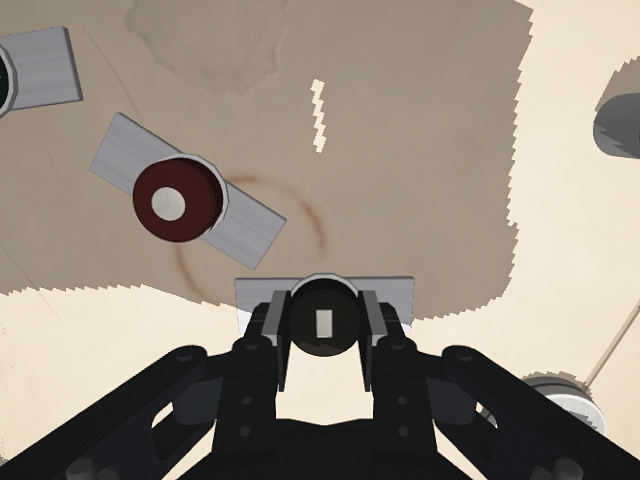

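The red slide is in view at (178,200). The black mount is held at (324,316) and its carrier is centred and aligned between the jaws. I'll check the grip offset, lift, and carry it to the stage hover.

```bash
python3 - <<'E'
from h import *
s=load('wrist')
for z in(.020,.0215): print(np.round(atz(s,324,316,z)-np.array([.6173,.3079,0]),4))
print('carrier edge y(far side) mid',np.round(atz(s,324.5,278,.004)-np.array([.6173,.3079,0]),4))
print('red',np.round(atz(s,178,200,.02),4), slide(s,atz(s,178,200,.02)[:2])[0])
E
```

```text
[-0.0003  0.0037  0.02  ]
[-0.0006  0.0045  0.0215]
carrier edge y(far side) mid [-0.0033  0.0124  0.004 ]
red [0.5526 0.3365 0.02  ] {'car': array([0.5502, 0.3317]), 'ang': -0.239, 'size': array([0.0383, 0.0765])}
```

>>> move_arm(commands="0 0 -0.01 0 0.2; 0 0 -0.02 0 0.2; 0 0 -0.03 0 0.2; 0 0 -0.033 0 0.2; 0 0 -0.033 0 0.2; 0 0 0 0.104 0.2; 0 0 0 0.104 0.2; 0 0 0 0.104 0.2; 0 0 0 0.103 0.2; 0 0 0 0 0.2")

```text
time_s: 4.45
tcp_pos: [0.6169, 0.3076, 0.1507]
ee_rot: [0.0, 0.73, 0.684, -0.0]
ft_force: [0.4, 0.0, -0.6]
finger_gap: 0.0272
```

>>> move_arm(commands="-0.0284 -0.0063 0 0 0.2; -0.0284 -0.0063 0 0 0.2; -0.0284 -0.0063 0 0 0.2; -0.0284 -0.0063 0 0 0.2; -0.0284 -0.0063 0 0 0.2; -0.0284 -0.0063 0 0 0.2; -0.0284 -0.0063 0 0 0.2; -0.0284 -0.0063 -0.02 0 0.2; -0.0284 -0.0063 -0.02 0 0.2; -0.0284 -0.0063 -0.02 0 0.2; -0.0284 -0.0063 -0.02 0 0.2; 0 0 -0.02 0 0.2")

```text
time_s: 5.45
tcp_pos: [0.5279, -0.0036, 0.2517]
ee_rot: [0.0, 0.728, 0.686, -0.0]
ft_force: [0.2, 0.1, -0.0]
finger_gap: 0.0273
```

>>> move_arm(commands="0 0 0 0 0.2; 0 0 0 0 0.2")

```text
time_s: 5.62
tcp_pos: [0.5292, -0.0002, 0.2512]
ee_rot: [0.001, 0.727, 0.686, 0.001]
ft_force: [-0.1, 0.6, -2.1]
finger_gap: 0.0271
```

```bash
python3 - <<'E'
from h import *
st(); s=snap('wrist','w3.png')
E
```

```text
t 5.62 tcp [ 5.292e-01 -2.000e-04  2.512e-01] q [-0.07   0.252  1.58   0.     1.308 -0.012] F [-0.1  0.6 -2.1] gap 0.0271
[[0.058, 0.998, 0.002], [0.998, -0.058, -0.0], [0.0, 0.002, -1.0]]
```

View pics/w3.png

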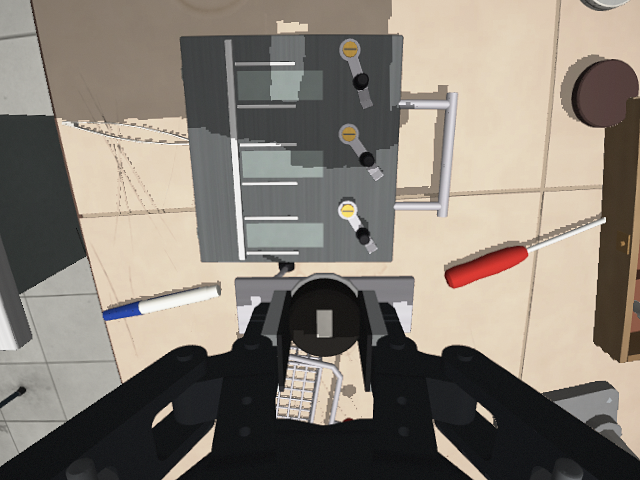

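```bash
python3 - <<'E'
from h import *
s=load('wrist'); crop(s,180,30,400,265,'c3.png',3); print(s['K'][0,0])
E
```

```text
375.4597967506023
```

View pics/c3.png

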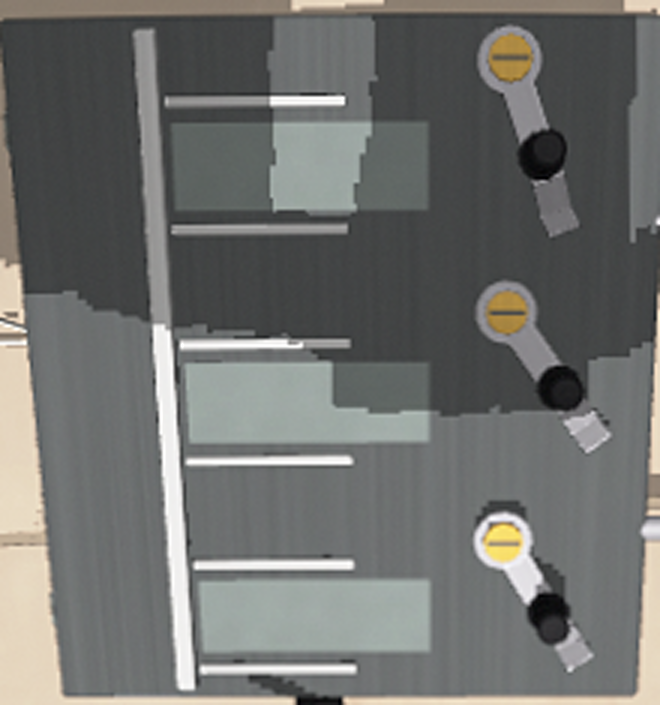

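The crop shows the rails, inserts, ledge and clips sharply. I'm computing the places from them in the wrist calibration.

```bash
python3 - <<'E'
from h import *
s=load('wrist')
c=lambda u,v,z: atz(s,180+(u+.5)/3-.5,30+(v+.5)/3-.5,z)
f=lambda p:np.round(p[:2],4).tolist()
rails={3:((165,345,101),(172,348,229)),2:((180,351,343),(187,353,461)),1:((193,354,565),(201,357,669))}
ins={3:(170,430,121,211),2:(183,430,362,443),1:(197,431,579,652)}
L=[c(155,30,.039),c(195,690,.039)]; yd=L[0]-L[1]; print('ledge',f(L[0]),f(L[1]),'yaw',np.arctan2(-yd[0],yd[1]))
for k in(3,2,1):
    r=rails[k]; a=[c(r[i][j],r[i][2],.0385) for i in(0,1) for j in(0,1)]
    print(k,'rails',[f(x) for x in a],'midline',f((a[0]+a[2])/2),f((a[1]+a[3])/2))
    u0,u1,v0,v1=ins[k]; b=[c(u,v,.036) for u in(u0,u1) for v in(v0,v1)]
    print('  insert ctr',f(sum(b)/4),'len',np.linalg.norm(b[2]-b[0]),'w',np.linalg.norm(b[1]-b[0]))
sc=[(511,57),(506,313),(503,543)]; kn=[(543,153),(560,388),(548,615)]
for k,a,b in zip((3,2,1),sc,kn): print(k,'screw .046',f(c(*a,.046)),'knobtop',f(c(*b,.065)))
print('plate corners',[f(c(u,v,.036)) for u,v in((2,18),(635,12),(636,692),(64,695))])
print('handle',[f(atz(s,u,v,.032)) for u,v in((453,95),(443,213),(448,155))])
# held slide face centre rel TCP, stage TCP .2512
print('held',np.round(atz(s,324.5,323,.2462),4))
T=load('top'); 
print('held carrier edge',np.round(atz(s,324.5,278,.2302),4))
E
```

```text
ledge [0.4631, 0.1467] [0.4522, -0.0448] yaw -0.057180013044377934
3 rails [[0.4637, 0.1284], [0.5136, 0.1252], [0.4617, 0.0944], [0.5119, 0.0912]] midline [0.4627, 0.1114] [0.5128, 0.1082]
  insert ctr [0.4994, 0.1092] len 0.07301099344997612 w 0.024164901545496945
2 rails [[0.4603, 0.0626], [0.5103, 0.0595], [0.4583, 0.0281], [0.5082, 0.025]] midline [0.4593, 0.0453] [0.5093, 0.0423]
  insert ctr [0.4955, 0.0429] len 0.07307809431938225 w 0.02398906893419969
1 rails [[0.4564, -0.0041], [0.506, -0.007], [0.4548, -0.038], [0.5043, -0.0409]] midline [0.4556, -0.021] [0.5052, -0.024]
  insert ctr [0.4919, -0.0233] len 0.07306419596556121 w 0.024044127634891246
3 screw .046 [0.5594, 0.1326] knobtop [0.5653, 0.1058]
2 screw .046 [0.5553, 0.0656] knobtop [0.568, 0.0456]
1 screw .046 [0.5518, -0.001] knobtop [0.5629, -0.0186]
plate corners [[0.4204, 0.1536], [0.5948, 0.1441], [0.5932, -0.0549], [0.4087, -0.0451]]
handle [[0.6486, 0.0935], [0.6428, -0.0116], [0.6457, 0.0421]]
held [0.5305 0.0008 0.2462]
held carrier edge [0.5312 0.0129 0.2302]
```

The places agree to 1 mm: place_2 = (0.4957, 0.043), spacing 66 mm, yaw -0.06. The insert and rail estimates match. Now I'll plan placing the black slide at place 1.

```bash
python3 - <<'E'
from h import *
legs([(.4913,-.0242,.10,-.060),(.4913,-.0242,.0616,-.060),(.4913,-.0242,.15,-.06),(.5515,.29,.15,-.238)])
E
```

```text
yaw 0.002 then x -0.0266 y -0.0361 z 0.1500  |0.157|
yaw -0.000 then x 0.0000 y 0.0000 z 0.0384  |0.038|
yaw -0.000 then x 0.0000 y 0.0000 z -0.0884  |0.088|
yaw 0.178 then x 0.3195 y -0.0156 z -0.0000  |0.320|
```

>>> move_arm(commands="-0.0053 -0.0072 0.03 0 0.2; -0.0053 -0.0072 0.03 0 0.2; -0.0053 -0.0072 0.03 0 0.2; -0.0053 -0.0072 0.03 0 0.2; -0.0053 -0.0072 0.03 0 0.2; 0 0 0.015 0 0.2; 0 0 0.015 0 0.2; 0 0 0.004 0 0.2; 0 0 0.004 0 0.2; 0 0 0 0 0.2; 0 0 0 0 0.2")

```text
time_s: 6.58
tcp_pos: [0.4915, -0.0239, 0.0621]
ee_rot: [-0.0, 0.727, 0.686, -0.0]
ft_force: [-0.2, 0.5, -0.9]
finger_gap: 0.0272
```

>>> move_arm(commands="0 0 0 0 0.35; 0 0 0 0 0.45; 0 0 0 0 0.5; 0 0 0 0 0.5; 0 0 -0.01 0 0.5; 0 0 -0.02 0 0.5; 0 0 -0.03 0 0.5; 0 0 -0.028 0 0.5; 0 0 0 0 0.5")

```text
time_s: 7.33
tcp_pos: [0.4936, -0.0246, 0.1561]
ee_rot: [0.003, 0.728, 0.686, 0.003]
ft_force: [0.9, -0.1, 0.7]
finger_gap: 0.0422
```

```bash
python3 - <<'E'
from h import *
st(); s=snap('wrist')
for d in(-.02,0,.02): pass
p=proj(s,(.4919,-.0232,.056)); print(p)
crop(s,200,200,450,400,'c4.png',3)
E
```

```text
t 7.33 tcp [ 0.4936 -0.0246  0.1561] q [-0.124  0.277  1.786 -0.     1.071 -0.064] F [ 0.9 -0.1  0.7] gap 0.0422
[[0.06, 0.998, 0.008], [0.998, -0.06, -0.001], [-0.001, 0.008, -1.0]]
[318.19323652 246.30389367]
```

View pics/c4.png

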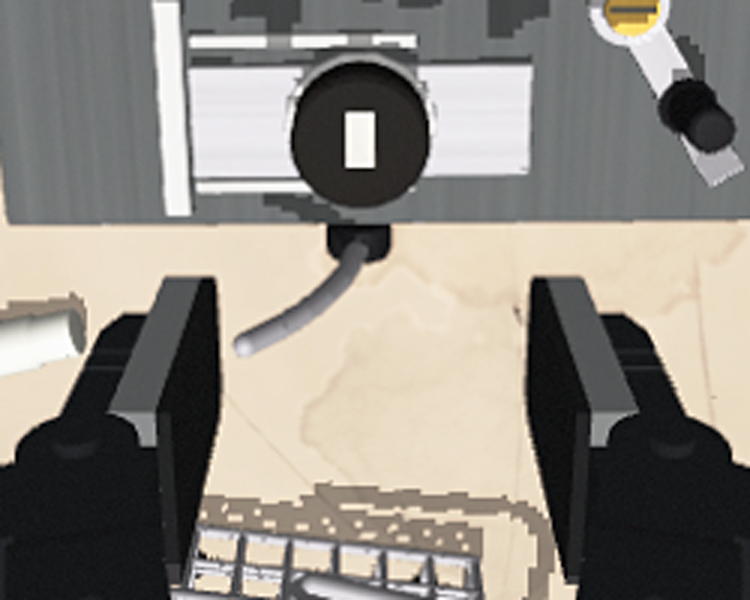

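The black slide sits flat between the rails of place 1, with its end at the ledge. On to the red one, hovering first to check it hasn't moved.

>>> move_arm(commands="0 0 0 0.089 0.55; 0 0 0 0.089 0.55; 0.032 -0.0016 0 0 0.55; 0.032 -0.0016 0 0 0.55; 0.032 -0.0016 0 0 0.55; 0.032 -0.0016 0 0 0.55; 0.032 -0.0016 0 0 0.55; 0.032 -0.0016 0 0 0.55; 0.032 -0.0016 0 0 0.55; 0.032 -0.0016 0 0 0.55; 0.032 -0.0016 0 0 0.55; 0.032 -0.0016 0 0 0.55")

```text
time_s: 8.38
tcp_pos: [0.5512, 0.2919, 0.1496]
ee_rot: [-0.0, 0.786, 0.618, -0.001]
ft_force: [-0.1, -1.0, -0.4]
finger_gap: 0.0469
```

>>> move_arm(commands="0 0 0 0 0.55; 0 0 0 0 0.55; 0 0 0 0 0.55")

```text
time_s: 8.63
tcp_pos: [0.5511, 0.29, 0.1496]
ee_rot: [-0.0, 0.786, 0.618, -0.001]
ft_force: [-0.1, -0.1, -0.2]
finger_gap: 0.0469
```

```bash
python3 - <<'E'
from h import *
st(); s=snap('wrist')
for n,g in dict(red=(.5515,.3363),green=(.4634,.3509)).items():
    o,car,top=slide(s,g); print(n,o,'px',proj(s,(*g,.02)))
    cv2.imwrite('/tmp/%s2.png'%n,car[:,:,::-1].astype(np.uint8))
# ring-free: metal face centroid for red
legs([(.5505,.335,.07,-.238),(.5505,.335,.025,-.238),(.5505,.335,.12,-.238)])
E
```

```text
t 8.63 tcp [0.5511 0.29   0.1496] q [ 0.426  0.553  1.404 -0.     1.185  0.663] F [-0.1 -0.1 -0.2] gap 0.0469
[[0.236, 0.972, -0.001], [0.972, -0.236, -0.001], [-0.001, -0.001, -1.0]]
red {'car': array([0.5511, 0.3343]), 'ang': -0.236, 'size': array([0.0337, 0.0765])} px [306.97604212 170.76621966]
green {'car': array([0.4628, 0.3518]), 'ang': 0.448, 'size': array([0.077 , 0.0344])} px [176.85837133 180.99714819]
yaw -0.001 then x 0.0439 y -0.0115 z 0.0799  |0.092|
yaw -0.000 then x 0.0000 y 0.0000 z 0.0450  |0.045|
yaw -0.000 then x 0.0000 y 0.0000 z -0.0950  |0.095|
```

>>> move_arm(commands="0.011 -0.0029 0.02 0 0.55; 0.011 -0.0029 0.02 0 0.55; 0.011 -0.0029 0.02 0 0.55; 0.0109 -0.0028 0.0199 0 0.55; 0 0 0.02 0 0.55; 0 0 0.02 0 0.55; 0 0 0.005 0 0.55; 0 0 0 0 0.4; 0 0 0 0 0.2; 0 0 0 0 0.2; 0 0 0 0 0.2; 0 0 0 0 0.2")

```text
time_s: 9.68
tcp_pos: [0.551, 0.3359, 0.0264]
ee_rot: [0.0, 0.786, 0.618, 0.001]
ft_force: [0.3, -0.5, -0.8]
finger_gap: 0.0275
```

>>> move_arm(commands="0 0 0 0 0.2; 0 0 -0.01 0 0.2; 0 0 -0.02 0 0.2; 0 0 -0.03 0 0.2; 0 0 -0.035 0 0.2; 0 0 0 0 0.2; 0 0 0 0 0.2")

```text
time_s: 10.27
tcp_pos: [0.5514, 0.3363, 0.1234]
ee_rot: [0.0, 0.786, 0.618, 0.002]
ft_force: [-0.1, -0.4, -1.6]
finger_gap: 0.0273
```

```bash
cat >> h.py <<'E'
def held(s):
    # pixel extents of held carrier: light grey strip
    im=s['image'].astype(int)
    for c in(243,250,400,407): print(c,im[264:292:2,c].max(1).tolist())
    print('row282',[(u,int(im[282,u].max())) for u in (226,230,232,234,236,238,240,244,404,408,410,412,414,416,418,422)])
E
python3 - <<'E'
from h import *
s0,_=st(); s=snap('wrist'); held(s)
crop(s,200,240,450,380,'c5.png',3)
legs([(.4951,.042,.11,-.06),(.4951,.042,.0618,-.06)],)
E
```

```text
t 10.27 tcp [0.5514 0.3363 0.1234] q [ 0.491  0.628  1.351 -0.     1.158  0.729] F [-0.1 -0.4 -1.6] gap 0.0273
[[0.236, 0.972, 0.004], [0.972, -0.236, 0.002], [0.003, 0.003, -1.0]]
243 [225, 225, 225, 225, 225, 228, 148, 79, 127, 125, 127, 127, 124, 123]
250 [225, 225, 225, 225, 225, 228, 148, 78, 128, 126, 128, 127, 125, 124]
400 [229, 228, 230, 229, 230, 230, 197, 78, 120, 129, 128, 128, 128, 126]
407 [229, 229, 228, 228, 230, 229, 190, 77, 120, 127, 128, 127, 129, 125]
row282 [(226, 225), (230, 225), (232, 225), (234, 226), (236, 121), (238, 126), (240, 126), (244, 126), (404, 128), (408, 128), (410, 128), (412, 130), (414, 179), (416, 227), (418, 227), (422, 225)]
yaw -0.178 then x -0.2967 y -0.0379 z 0.0113  |0.299|
yaw -0.000 then x 0.0000 y 0.0000 z 0.0482  |0.048|
```

View pics/c5.png

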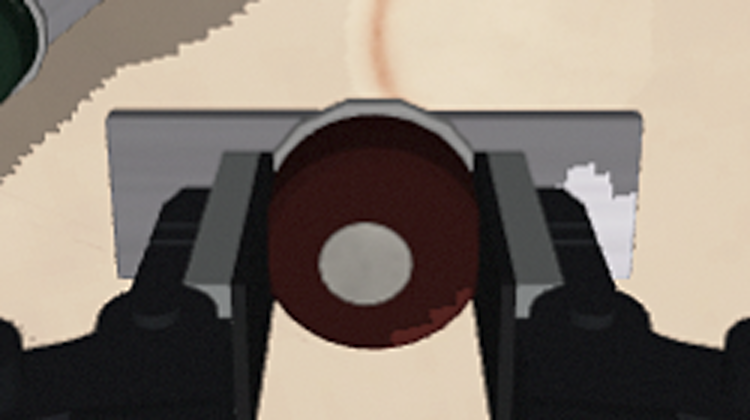

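```bash
python3 - <<'E'
from h import *
legs([(.4951,.042,.12,-.06),(.4951,.042,.0620,-.06),(.4951,.042,.15,-.06),(.463,.30,.15,.44)],start=(.5505,.335,.12,-.238))
E
```

```text
yaw -0.178 then x -0.2958 y -0.0377 z -0.0000  |0.298|
yaw -0.000 then x 0.0000 y 0.0000 z 0.0580  |0.058|
yaw -0.000 then x 0.0000 y 0.0000 z -0.0880  |0.088|
yaw -0.500 then x 0.2471 y 0.0808 z -0.0000  |0.260|
```

>>> move_arm(commands="0 0 0 -0.089 0.2; 0 0 0 -0.089 0.2; -0.0296 -0.0038 0 0 0.2; -0.0296 -0.0038 0 0 0.2; -0.0296 -0.0038 0 0 0.2; -0.0296 -0.0038 0 0 0.2; -0.0296 -0.0038 0 0 0.2; -0.0296 -0.0038 0 0 0.2; -0.0296 -0.0038 0 0 0.2; -0.0296 -0.0038 0 0 0.2; -0.0296 -0.0038 0 0 0.2; -0.0296 -0.0035 0 0 0.2")

```text
time_s: 11.32
tcp_pos: [0.4941, 0.0413, 0.1194]
ee_rot: [-0.001, 0.728, 0.686, -0.001]
ft_force: [0.3, -0.5, -1.5]
finger_gap: 0.0275
```

>>> move_arm(commands="0 0 0 0 0.2; 0 0 0.02 0 0.2; 0 0 0.02 0 0.2; 0 0 0.01 0 0.2; 0 0 0.004 0 0.2; 0 0 0.004 0 0.2; 0 0 0 0 0.2; 0 0 0 0 0.35; 0 0 0 0 0.45; 0 0 0 0 0.5; 0 0 0 0 0.5")

```text
time_s: 12.23
tcp_pos: [0.4955, 0.0427, 0.0628]
ee_rot: [0.0, 0.728, 0.686, 0.0]
ft_force: [0.4, -0.5, 0.5]
finger_gap: 0.0426
```

>>> move_arm(commands="0 0 -0.01 0 0.5; 0 0 -0.02 0 0.5; 0 0 -0.03 0 0.5; 0 0 -0.028 0 0.5; 0 0 0 -0.1 0.55; 0 0 0 -0.1 0.55; 0 0 0 -0.1 0.55; 0 0 0 -0.1 0.55; 0 0 0 -0.1 0.55")

```text
time_s: 12.98
tcp_pos: [0.4953, 0.0426, 0.1514]
ee_rot: [0.0, 0.534, 0.846, 0.0]
ft_force: [-0.5, -0.1, -0.1]
finger_gap: 0.0472
```

>>> move_arm(commands="0.0309 0.0101 0 0 0.55; 0.0309 0.0101 0 0 0.55; 0.0309 0.0101 0 0 0.55; 0.0309 0.0101 0 0 0.55; 0.0309 0.0101 0 0 0.55; 0.0309 0.0101 0 0 0.55; 0.0309 0.0101 0 0 0.55; 0.0309 0.0101 0 0 0.55; 0 0 0 0 0.55; 0 0 0 0 0.55; 0 0 0 0 0.55")

```text
time_s: 13.9
tcp_pos: [0.4631, 0.3004, 0.1508]
ee_rot: [0.0, 0.536, 0.844, 0.0]
ft_force: [-0.4, 0.0, 0.1]
finger_gap: 0.047
```

```bash
python3 - <<'E'
from h import *
st(); s=snap('wrist')
g=(.463,.351); o,car,top=slide(s,g); print(o)
legs([(.4615,.350,.07,.44)])
E
```

```text
t 13.9 tcp [0.4631 0.3004 0.1508] q [ 0.509  0.405  1.623 -0.     1.113  0.069] F [-0.4  0.   0.1] gap 0.047
[[-0.426, 0.905, 0.0], [0.905, 0.426, -0.0], [-0.0, 0.0, -1.0]]
{'car': array([0.4636, 0.3504]), 'ang': 0.464, 'size': array([0.0765, 0.0342])}
yaw -0.001 then x 0.0460 y 0.0198 z 0.0808  |0.095|
```

```bash
python3 - <<'E'
from h import *
legs([(.4626,.3502,.07,.45),(.4626,.3502,.025,.45)])
legs([(.4990,.108,.12,-.06),(.4990,.108,.0618,-.06)],start=(.4626,.3502,.12,.45))
E
```

```text
yaw -0.011 then x 0.0455 y 0.0213 z 0.0808  |0.095|
yaw -0.000 then x 0.0000 y 0.0000 z 0.0450  |0.045|
yaw 0.510 then x -0.2396 y 0.0509 z -0.0000  |0.245|
yaw -0.000 then x 0.0000 y 0.0000 z 0.0582  |0.058|
```

>>> move_arm(commands="0 0 0 -0.011 0.55; 0.0114 0.0053 0.02 0 0.55; 0.0114 0.0053 0.02 0 0.55; 0.0114 0.0053 0.02 0 0.55; 0.0113 0.0054 0.02 0 0.55; 0 0 0.02 0 0.55; 0 0 0.02 0 0.55; 0 0 0.005 0 0.55; 0 0 0 0 0.4; 0 0 0 0 0.2; 0 0 0 0 0.2; 0 0 0 0 0.2")

```text
time_s: 14.95
tcp_pos: [0.463, 0.351, 0.0267]
ee_rot: [0.0, 0.531, 0.847, 0.001]
ft_force: [-0.2, -0.2, 0.3]
finger_gap: 0.0275
```

>>> move_arm(commands="0 0 0 0 0.2; 0 0 0 0 0.2; 0 0 -0.01 0 0.2; 0 0 -0.02 0 0.2; 0 0 -0.03 0 0.2; 0 0 -0.035 0 0.2; 0 0 0 0 0.2; 0 0 0 0 0.2")

```text
time_s: 15.62
tcp_pos: [0.4631, 0.3514, 0.123]
ee_rot: [0.001, 0.531, 0.847, 0.002]
ft_force: [0.9, 0.9, -0.8]
finger_gap: 0.028
```

```bash
python3 - <<'E'
from h import *
st(); s=snap('wrist'); held(s)
E
```

```text
t 15.62 tcp [0.4631 0.3514 0.123 ] q [ 0.586  0.498  1.559 -0.     1.081  0.135] F [ 0.9  0.9 -0.8] gap 0.028
[[-0.436, 0.9, 0.004], [0.9, 0.436, 0.002], [0.001, 0.004, -1.0]]
243 [228, 228, 228, 228, 233, 90, 94, 125, 127, 128, 128, 125, 125, 127]
250 [227, 227, 227, 227, 232, 91, 93, 126, 127, 129, 128, 126, 125, 125]
400 [229, 228, 228, 228, 229, 159, 77, 125, 132, 132, 132, 133, 129, 128]
407 [228, 228, 228, 227, 230, 157, 80, 124, 131, 131, 132, 131, 130, 127]
row282 [(226, 225), (230, 226), (232, 227), (234, 231), (236, 124), (238, 129), (240, 129), (244, 129), (404, 130), (408, 132), (410, 131), (412, 133), (414, 180), (416, 227), (418, 227), (422, 228)]
```

>>> move_arm(commands="0 0 0 0.102 0.2; 0 0 0 0.102 0.2; 0 0 0 0.102 0.2; 0 0 0 0.102 0.2; 0 0 0 0.102 0.2; -0.0401 0.0085 0 0 0.2; -0.0401 0.0085 0 0 0.2; -0.0401 0.0085 0 0 0.2; -0.0401 0.0085 0 0 0.2; -0.0401 0.0085 0 0 0.2; -0.0401 0.0084 0 0 0.2; 0 0 0 0 0.2")

```text
time_s: 16.67
tcp_pos: [0.4991, 0.1021, 0.1194]
ee_rot: [-0.0, 0.729, 0.684, -0.001]
ft_force: [0.8, 1.3, -1.5]
finger_gap: 0.0274
```

>>> move_arm(commands="0 0 0 0 0.2; 0 0 0.02 0 0.2; 0 0 0.02 0 0.2; 0 0 0.01 0 0.2; 0 0 0.004 0 0.2; 0 0 0.004 0 0.2; 0 0 0 0 0.2; 0 0 0 0 0.35; 0 0 0 0 0.45; 0 0 0 0 0.5; 0 0 0 0 0.5")

```text
time_s: 17.58
tcp_pos: [0.4993, 0.1078, 0.0628]
ee_rot: [0.0, 0.728, 0.686, 0.0]
ft_force: [0.1, -0.8, -0.5]
finger_gap: 0.0428
```

>>> move_arm(commands="0 0 -0.01 0 0.5; 0 0 -0.02 0 0.5; 0 0 -0.03 0 0.5; 0 0 -0.03 0 0.5; -0.025 0.003 -0.03 0 0.5; -0.025 0.003 -0.02 0 0.5; -0.025 0.003 0 0 0.5; -0.025 0.003 0 0 0.5; 0 0 0 0 0.4; 0 0 0 0 0.4; 0 0 0 0 0.4")

```text
time_s: 18.5
tcp_pos: [0.505, 0.0075, 0.2028]
ee_rot: [0.0, 0.728, 0.686, 0.0]
ft_force: [-0.1, -0.8, -1.1]
finger_gap: 0.0343
```

```bash
python3 - <<'E'
from h import *
st(); s=snap('wrist')
crop(s,170,30,430,300,'c6.png',3 if 0 else 2)
for k,g in {3:(.4996,.109),2:(.4957,.043),1:(.4919,-.0232)}.items(): print(k,proj(s,(*g,.056)))
E
```

```text
t 18.5 tcp [0.505  0.0075 0.2028] q [-0.058  0.246  1.705  0.     1.19   0.002] F [-0.1 -0.8 -1.1] gap 0.0343
[[0.059, 0.998, 0.0], [0.998, -0.059, 0.0], [0.0, 0.0, -1.0]]
3 [305.40659225  85.00250201]
2 [306.60848701 182.12395752]
1 [307.91292534 267.62633668]
```

View pics/c6.png

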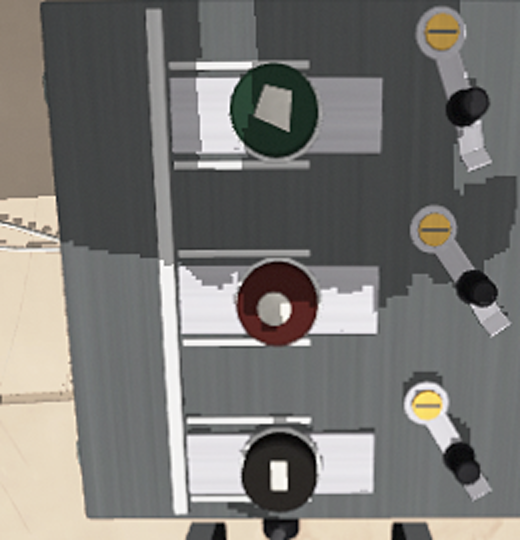

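The crop shows all three slides seated between their rails against the ledge, with the clips parked. Next I'll compute each clip arm's direction from screw to toe.

```bash
python3 - <<'E'
from h import *
s=load('wrist')
c=lambda u,v,z: atz(s,170+(u+.5)/2-.5,30+(v+.5)/2-.5,z)
X=np.array([.9982,-.06]);Y=np.array([.06,.9982])
pl={3:(.4996,.109),2:(.4957,.043),1:(.4919,-.0232)}
for k,sc,to in((3,(442,31),(475,160)),(2,(435,229),(494,325)),(1,(427,404),(482,490))):
    S=np.array(pl[k])+.058*X+.026*Y
    a=c(*sc,.046)[:2]; t=c(*to,.039)[:2]; d=t-S; 
    al=np.arctan2(-(d@Y),d@X); phi=np.arctan2(d[1],d[0])
    K=S+.026*d/np.linalg.norm(d)
    print(k,'S',np.round(S,4),'screw meas',np.round(a,4),'toe end dist',round(np.linalg.norm(d),4),'joint',round(al-.785,3),'psi',round(phi+np.pi/2,3),'knob',np.round(K,4),'knobtop px',proj(s,(*K,.065))*2-[340,60],'swing to stop',round(1.571-(al-.785),3))
E
```

```text
3 S [0.5591 0.1315] screw meas [0.5596 0.1325] toe end dist 0.0441 joint 0.421 psi 0.305 knob [0.5669 0.1067] knobtop px [474.77882302 102.76211854] swing to stop 1.15
2 S [0.5552 0.0655] screw meas [0.5561 0.0658] toe end dist 0.045 joint 0.149 psi 0.577 knob [0.5693 0.0437] knobtop px [482.02415814 293.97884693] swing to stop 1.422
1 S [ 0.5514 -0.0007] screw meas [ 0.5521 -0.0007] toe end dist 0.0473 joint 0.187 psi 0.539 knob [ 0.5647 -0.023 ] knobtop px [468.30859683 472.71512514] swing to stop 1.384
```

```bash
python3 - <<'E'
from h import *
legs([(.5644,-.0237,.09,.539),(.5644,-.0237,.066,.539)])
for n,t in((1,1.40),(2,1.44),(3,1.17)):
    d=t/12; print(n,'delta',round(d,4),'x',round(.026*(1-np.cos(d)),5),'y',round(-.026*np.sin(d),5))
E
```

```text
yaw -0.598 then x -0.0575 y 0.0347 z 0.1127  |0.131|
yaw -0.000 then x 0.0000 y 0.0000 z 0.0240  |0.024|
1 delta 0.1167 x 0.00018 y -0.00303
2 delta 0.12 x 0.00019 y -0.00311
3 delta 0.0975 x 0.00012 y -0.00253
```

>>> move_arm(commands="0 0 0 -0.12 0.32; 0 0 0 -0.12 0.32; 0 0 0 -0.12 0.32; 0 0 0 -0.12 0.32; 0 0 0 -0.118 0.32; -0.0144 0.0087 0.028 0 0.32; -0.0144 0.0087 0.028 0 0.32; -0.0144 0.0087 0.028 0 0.32; -0.0143 0.0086 0.0287 0 0.32; 0 0 0 0 0.32; 0 0 0 0 0.32")

```text
time_s: 19.47
tcp_pos: [0.5639, -0.0235, 0.0883]
ee_rot: [-0.002, 0.493, 0.87, -0.001]
ft_force: [-0.3, -0.0, 0.6]
finger_gap: 0.0273
```

>>> move_arm(commands="0 0 0.012 0 0.32; 0 0 0.012 0 0.32; 0 0 0 0 0.32; 0 0 0 0 0; 0 0 0 0 0; 0 0 0 0 0; 0 0 0 0 0; 0 0 0 0 0; 0 0 0 0 0")

```text
time_s: 20.22
tcp_pos: [0.5645, -0.0242, 0.066]
ee_rot: [0.0, 0.493, 0.87, 0.0]
ft_force: [-2.8, 2.1, 3.0]
finger_gap: 0.0076
```

```bash
python3 - <<'E'
from h import *
st(); s=snap('wrist'); crop(s,200,180,450,380,'c7.png',3)
E
```

```text
t 20.22 tcp [ 0.5645 -0.0242  0.066 ] q [-0.108  0.549  1.635  0.     0.957 -0.647] F [-2.8  2.1  3. ] gap 0.0076
[[-0.513, 0.858, 0.0], [0.858, 0.513, 0.0], [0.0, 0.0, -1.0]]
```

View pics/c7.png

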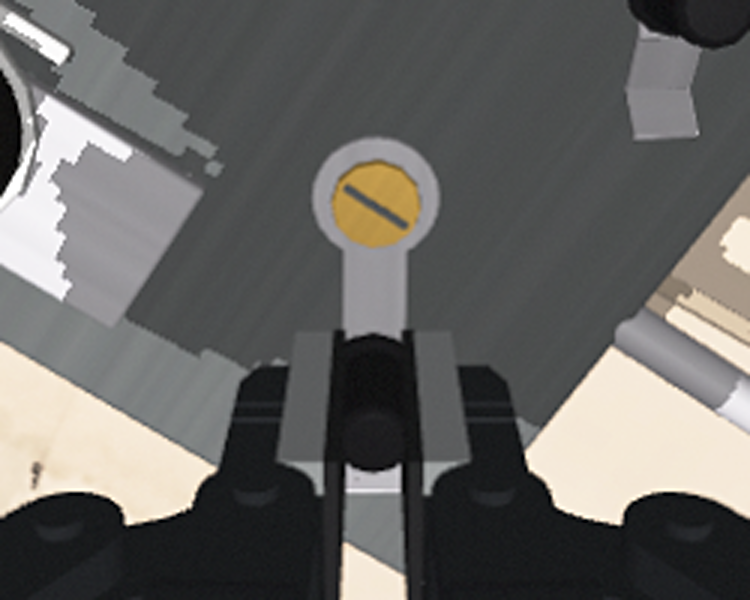

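The knob is centred between the pads and the arm is exactly in line. Now lift, swing, lower and release.

>>> move_arm(commands="0 0 -0.002 0 0; 0 0 -0.003 0 0; 0 0 0 0 0; 0 0 0 0 0")

```text
time_s: 20.6
tcp_pos: [0.5643, -0.0242, 0.0705]
ee_rot: [-0.0, 0.493, 0.87, -0.0]
ft_force: [-1.6, 4.3, -3.1]
finger_gap: 0.0077
```

>>> move_arm(commands="0.0002 -0.003 0 0.1167 0; 0.0002 -0.003 0 0.1167 0; 0.0002 -0.003 0 0.1167 0; 0.0002 -0.003 0 0.1167 0; 0.0002 -0.003 0 0.1167 0; 0.0002 -0.003 0 0.1167 0; 0.0002 -0.003 0 0.1167 0; 0.0002 -0.003 0 0.1167 0; 0.0002 -0.003 0 0.1167 0; 0.0002 -0.003 0 0.1167 0; 0.0002 -0.003 0 0.1167 0; 0.0002 -0.003 0 0.1167 0")

```text
time_s: 21.6
tcp_pos: [0.5304, -0.0188, 0.0699]
ee_rot: [-0.001, 0.939, 0.345, -0.002]
ft_force: [-7.8, 1.7, -3.3]
finger_gap: 0.0075
```

```bash
python3 - <<'E'
from h import *
s,r=st()
S=np.array([.5511,-.0014]); d=np.array(s['tcp_pos'][:2])-S; print(np.linalg.norm(d), 'joint',-(np.arctan2(d[1],d[0])+.06)-.785)
E
```

```text
t 21.6 tcp [ 0.5304 -0.0188  0.0699] q [-1.040e-01  4.820e-01  1.732e+00 -1.000e-03  9.310e-01  7.630e-01] F [-7.8  1.7 -3.3] gap 0.0075
[[0.762, 0.647, -0.003], [0.647, -0.762, -0.0], [-0.003, -0.002, -1.0]]
0.02708590251183076 joint 1.5980128597601704
```

>>> move_arm(commands="0 0 0.0025 0 0; 0 0 0 0 0; 0 0 0 0 0.32; 0 0 0 0 0.32; 0 0 0 0 0.32; 0 0 0 0 0.32; 0 0 -0.01 0 0.32; 0 0 -0.012 0 0.32; 0 0 -0.012 0 0.32; 0 0 0 0 0.32")

```text
time_s: 22.43
tcp_pos: [0.533, -0.0189, 0.1055]
ee_rot: [0.001, 0.938, 0.347, 0.002]
ft_force: [-0.6, 0.4, 0.9]
finger_gap: 0.0273
```

>>> move_arm(commands="0 0 0 -0.12 0.32; 0 0 0 -0.12 0.32; 0 0 0 -0.12 0.32; 0 0 0 -0.12 0.32; 0 0 0 -0.12 0.32; 0 0 0 -0.12 0.32; 0 0 0 -0.12 0.32; 0 0 0 -0.12 0.32; 0 0 0 -0.12 0.32; 0 0 0 -0.12 0.32; 0 0 0 -0.12 0.32; 0 0 0 -0.12 0.32")

```text
time_s: 23.43
tcp_pos: [0.5318, -0.0187, 0.1025]
ee_rot: [0.0, 0.473, 0.881, 0.0]
ft_force: [0.5, 0.4, -0.4]
finger_gap: 0.0274
```

```bash
python3 - <<'E'
from h import *
st(); legs([(.5690,.0430,.10,.577),(.5690,.0430,.066,.577)])
s=snap('wrist','w8.png')
print(proj(s,(.4919+.0396*.998+.0076*.06,-.0232-.0396*.06+.0076,.0675)))
E
```

```text
t 23.43 tcp [ 0.5318 -0.0187  0.1025] q [-0.104  0.432  1.715 -0.     0.994 -0.689] F [ 0.5  0.4 -0.4] gap 0.0274
[[-0.552, 0.834, 0.001], [0.834, 0.552, -0.0], [-0.0, 0.0, -1.0]]
yaw 0.008 then x 0.0314 y 0.0649 z 0.0025  |0.072|
yaw -0.000 then x 0.0000 y 0.0000 z 0.0340  |0.034|
[323.12047961 289.94505032]
```

>>> move_arm(commands="0 0 0 0.008 0.32; 0.0105 0.0216 0 0 0.32; 0.0105 0.0216 0 0 0.32; 0.0104 0.0217 0 0 0.32; 0 0 0.012 0 0.32; 0 0 0.012 0 0.32; 0 0 0.0125 0 0.32; 0 0 0 0 0.32; 0 0 0 0 0.32")

```text
time_s: 24.23
tcp_pos: [0.5687, 0.0421, 0.0648]
ee_rot: [-0.001, 0.48, 0.877, -0.001]
ft_force: [1.1, 0.2, 0.0]
finger_gap: 0.0275
```

>>> move_arm(commands="0 0 0 0 0; 0 0 0 0 0; 0 0 0 0 0; 0 0 0 0 0; 0 0 0 0 0; 0 0 -0.002 0 0; 0 0 -0.003 0 0; 0 0 0 0 0; 0 0 0 0 0")

```text
time_s: 24.98
tcp_pos: [0.5694, 0.0425, 0.0707]
ee_rot: [0.0, 0.48, 0.878, -0.0]
ft_force: [3.6, -4.1, -4.4]
finger_gap: 0.0075
```

>>> move_arm(commands="0.0002 -0.0031 0 0.1195 0; 0.0002 -0.0031 0 0.1195 0; 0.0002 -0.0031 0 0.1195 0; 0.0002 -0.0031 0 0.1195 0; 0.0002 -0.0031 0 0.1195 0; 0.0002 -0.0031 0 0.1195 0; 0.0002 -0.0031 0 0.1195 0; 0.0002 -0.0031 0 0.1195 0; 0.0002 -0.0031 0 0.1195 0; 0.0002 -0.0031 0 0.1195 0; 0.0002 -0.0031 0 0.1195 0; 0.0002 -0.0031 0 0.1195 0")

```text
time_s: 25.98
tcp_pos: [0.5335, 0.0474, 0.0695]
ee_rot: [-0.001, 0.939, 0.344, -0.003]
ft_force: [-8.3, -7.9, -3.9]
finger_gap: 0.008
```

```bash
python3 - <<'E'
from h import *
s,r=st()
S=np.array([.5549,.0648]); d=np.array(s['tcp_pos'][:2])-S; print(np.linalg.norm(d), 'joint',-(np.arctan2(d[1],d[0])+.06)-.785)
E
```

```text
t 25.98 tcp [0.5335 0.0474 0.0695] q [ 2.100e-02  4.930e-01  1.717e+00 -1.000e-03  9.380e-01  8.910e-01] F [-8.3 -7.9 -3.9] gap 0.008
[[0.764, 0.645, -0.006], [0.645, -0.764, -0.001], [-0.005, -0.003, -1.0]]
0.02757599564567917 joint 1.6160096237389685
```

>>> move_arm(commands="0 0 0.0025 0 0; 0 0 0 0 0; 0 0 0 0 0.32; 0 0 0 0 0.32; 0 0 0 0 0.32; 0 0 0 0 0.32; 0 0 -0.01 0 0.32; 0 0 -0.012 0 0.32; 0 0 -0.012 0 0.32; 0 0 0 0 0.32")

```text
time_s: 26.82
tcp_pos: [0.5369, 0.048, 0.1055]
ee_rot: [0.001, 0.938, 0.346, 0.002]
ft_force: [0.2, -0.1, 0.8]
finger_gap: 0.0271
```

>>> move_arm(commands="0 0 0 -0.1174 0.32; 0 0 0 -0.1174 0.32; 0 0 0 -0.1174 0.32; 0 0 0 -0.1174 0.32; 0 0 0 -0.1174 0.32; 0 0 0 -0.1174 0.32; 0 0 0 -0.1174 0.32; 0 0 0 -0.1174 0.32; 0 0 0 -0.1174 0.32; 0 0 0 -0.1174 0.32; 0 0 0 0 0.32; 0 0 0 0 0.32")

```text
time_s: 27.82
tcp_pos: [0.5356, 0.0479, 0.1025]
ee_rot: [0.0, 0.591, 0.807, 0.0]
ft_force: [-0.4, 0.7, 1.1]
finger_gap: 0.0271
```

```bash
python3 - <<'E'
from h import *
st(); legs([(.5666,.1060,.10,.305),(.5666,.1060,.066,.305)])
E
```

```text
t 27.82 tcp [0.5356 0.0479 0.1025] q [ 0.021  0.443  1.698 -0.     1.    -0.286] F [-0.4  0.7  1.1] gap 0.0271
[[-0.302, 0.953, 0.0], [0.953, 0.302, 0.0], [-0.0, 0.0, -1.0]]
yaw 0.002 then x 0.0461 y 0.0470 z 0.0025  |0.066|
yaw -0.000 then x 0.0000 y 0.0000 z 0.0340  |0.034|
```

>>> move_arm(commands="0.0154 0.0157 0 0 0.32; 0.0154 0.0157 0 0 0.32; 0.0153 0.0156 0 0 0.32; 0 0 0 0 0.32; 0 0 0.012 0 0.32; 0 0 0.012 0 0.32; 0 0 0.0125 0 0.32; 0 0 0 0 0.32; 0 0 0 0 0.32")

```text
time_s: 28.57
tcp_pos: [0.5655, 0.1056, 0.0644]
ee_rot: [-0.001, 0.59, 0.808, -0.001]
ft_force: [0.0, 0.4, 0.6]
finger_gap: 0.0271
```

>>> move_arm(commands="0 0 0 0 0; 0 0 0 0 0; 0 0 0 0 0; 0 0 0 0 0; 0 0 0 0 0; 0 0 -0.002 0 0; 0 0 -0.003 0 0; 0 0 0 0 0; 0 0 0 0 0")

```text
time_s: 29.32
tcp_pos: [0.5662, 0.106, 0.0707]
ee_rot: [0.0, 0.589, 0.808, -0.0]
ft_force: [2.2, -3.9, -3.6]
finger_gap: 0.0077
```

>>> move_arm(commands="0.0001 -0.0025 0 0.0975 0; 0.0001 -0.0025 0 0.0975 0; 0.0001 -0.0025 0 0.0975 0; 0.0001 -0.0025 0 0.0975 0; 0.0001 -0.0025 0 0.0975 0; 0.0001 -0.0025 0 0.0975 0; 0.0001 -0.0025 0 0.0975 0; 0.0001 -0.0025 0 0.0975 0; 0.0001 -0.0025 0 0.0975 0; 0.0001 -0.0025 0 0.0975 0; 0.0001 -0.0025 0 0.0975 0; 0.0001 -0.0025 0 0.0975 0")

```text
time_s: 30.32
tcp_pos: [0.5377, 0.1137, 0.07]
ee_rot: [-0.0, 0.938, 0.346, -0.001]
ft_force: [-4.7, -1.5, -3.0]
finger_gap: 0.0075
```

```bash
python3 - <<'E'
from h import *
s,r=st()
S=np.array([.5588,.1308]); d=np.array(s['tcp_pos'][:2])-S; print(np.linalg.norm(d), 'joint',-(np.arctan2(d[1],d[0])+.06)-.785)
E
```

```text
t 30.32 tcp [0.5377 0.1137 0.07  ] q [0.142 0.516 1.677 0.    0.951 1.006] F [-4.7 -1.5 -3. ] gap 0.0075
[[0.76, 0.649, -0.003], [0.649, -0.76, -0.0], [-0.002, -0.002, -1.0]]
0.027169872549043118 joint 1.6153198787593257
```

>>> move_arm(commands="0 0 0.0025 0 0; 0 0 0 0 0; 0 0 0 0 0.32; 0 0 0 0 0.32; 0 0 0 0 0.32; 0 0 0 0 0.32; 0 0 -0.01 0 0.32; 0 0 -0.02 0 0.32; 0 0 -0.035 0 0.32; 0 0 -0.035 0 0.32; 0 0 -0.035 0 0.32; 0 0 0 0 0.32")

```text
time_s: 31.32
tcp_pos: [0.5409, 0.114, 0.211]
ee_rot: [0.001, 0.937, 0.348, 0.005]
ft_force: [1.2, -0.3, 0.3]
finger_gap: 0.0275
```

>>> move_arm(commands="0 0 0 -0.115 0.32; 0 0 0 -0.115 0.32; 0 0 0 -0.115 0.32; 0 0 0 -0.115 0.32; 0 0 0 -0.115 0.32; 0 0 0 -0.115 0.32; 0 0 0 -0.114 0.32; -0.03 0 0 0 0.32; -0.03 0 0 0 0.32; -0.03 0 0 0 0.32; -0.02 0 0 0 0.32; 0 0 0 0 0.32")

```text
time_s: 32.32
tcp_pos: [0.5326, 0.0008, 0.2038]
ee_rot: [0.0, 0.727, 0.686, 0.0]
ft_force: [0.6, -0.3, 0.1]
finger_gap: 0.0272
```

>>> move_arm(commands="0 0 0 0 0.32; 0 0 0 0 0.32")

```text
time_s: 32.48
tcp_pos: [0.5328, 0.0043, 0.2036]
ee_rot: [0.0, 0.726, 0.687, 0.0]
ft_force: [0.1, -0.1, 0.0]
finger_gap: 0.0272
```

```bash
python3 - <<'E'
from h import *
st(); s=snap('wrist'); crop(s,130,30,420,300,'c8.png',2)
legs([(.6445,.041,.12,-.06),(.6445,.041,.034,-.06)])
H=np.array([.4957-.075*.9982,.043]) # hinge
print('arc in tool y/z from level:')
p0=None
for th in np.linspace(0,.8,13):
    p=np.array([.223*np.cos(th)-.002*np.sin(th),.223*np.sin(th)+.002*np.cos(th)])
    if p0 is not None: print(round(th,3),np.round([p[0]-p0[0],-(p[1]-p0[1])],4))
    p0=p
E
```

```text
t 32.48 tcp [0.5328 0.0043 0.2036] q [-0.061  0.305  1.627  0.     1.209 -0.006] F [ 0.1 -0.1  0. ] gap 0.0272
[[0.055, 0.998, 0.0], [0.998, -0.055, 0.0], [0.0, 0.0, -1.0]]
yaw 0.005 then x 0.0431 y 0.1093 z 0.0835  |0.144|
yaw -0.000 then x 0.0000 y 0.0000 z 0.0860  |0.086|
arc in tool y/z from level:
0.067 [-0.0006 -0.0149]
0.133 [-0.0016 -0.0148]
0.2 [-0.0026 -0.0146]
0.267 [-0.0036 -0.0144]
0.333 [-0.0045 -0.0142]
0.4 [-0.0055 -0.0138]
0.467 [-0.0064 -0.0134]
0.533 [-0.0072 -0.013 ]
0.6 [-0.0081 -0.0125]
0.667 [-0.0089 -0.0119]
0.733 [-0.0097 -0.0113]
0.8 [-0.0104 -0.0106]
```

View pics/c8.png

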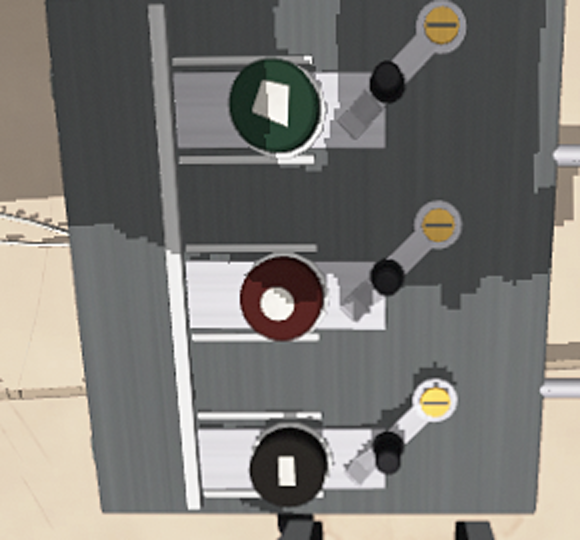

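All three clips lie fully over the slide ends. Now grip the handle and tip the stage.

>>> move_arm(commands="0 0 0 0.005 0.32; 0.0108 0.0273 0.0208 0 0.32; 0.0108 0.0273 0.0209 0 0.32; 0.0108 0.0273 0.0209 0 0.32; 0.0107 0.0274 0.0209 0 0.32; 0 0 0.025 0 0.32; 0 0 0.025 0 0.32; 0 0 0.025 0 0.32; 0 0 0.011 0 0.32; 0 0 0 0 0.32")

```text
time_s: 33.37
tcp_pos: [0.6431, 0.0409, 0.0309]
ee_rot: [-0.002, 0.728, 0.686, -0.002]
ft_force: [0.4, -0.0, -0.2]
finger_gap: 0.0275
```

>>> move_arm(commands="0 0 0 0 0.32; 0 0 0 0 0; 0 0 0 0 0; 0 0 0 0 0; 0 0 0 0 0; 0 0 0 0 0; 0 0 0 0 0; 0 0 0 0 0")

```text
time_s: 34.03
tcp_pos: [0.6431, 0.0405, 0.0356]
ee_rot: [-0.001, 0.728, 0.686, -0.001]
ft_force: [-21.6, 1.0, 13.6]
finger_gap: 0.0075
```

```bash
python3 - <<'E'
from h import *
st(); s=snap('wrist')
im=s['image'].astype(int)
print('row290',[(u,im[290,u].tolist()) for u in range(290,360,5)])
print('near', [round(float(x),3) for x in s['depth'][290,270:370:8]])
E
```

```text
t 34.03 tcp [0.6431 0.0405 0.0356] q [0.006 0.742 1.389 0.    1.014 0.066] F [-21.6   1.   13.6] gap 0.0075
[[0.06, 0.998, -0.004], [0.998, -0.06, 0.0], [-0.0, -0.004, -1.0]]
row290 [(290, [226, 208, 184]), (295, [161, 145, 131]), (300, [90, 92, 89]), (305, [93, 92, 91]), (310, [87, 86, 87]), (315, [119, 118, 121]), (320, [137, 135, 138]), (325, [148, 146, 150]), (330, [137, 136, 138]), (335, [113, 111, 114]), (340, [92, 91, 90]), (345, [93, 93, 91]), (350, [137, 127, 115]), (355, [163, 148, 132])]
near [0.173, 0.173, 0.175, 0.173, 0.152, 0.151, 0.133, 0.133, 0.135, 0.152, 0.172, 0.174, 0.173]
```

>>> move_arm(commands="0 -0.0014 0 0 0; 0 0 0 0 0; 0 -0.0006 -0.0149 0 0; 0 -0.0016 -0.0148 0 0; 0 -0.0026 -0.0146 0 0; 0 -0.0036 -0.0144 0 0; 0 -0.0045 -0.0142 0 0; 0 -0.0055 -0.0138 0 0; 0 -0.0064 -0.0134 0 0; 0 -0.0072 -0.013 0 0; 0 -0.0081 -0.0125 0 0; 0 0 0 0 0")

```text
time_s: 35.08
tcp_pos: [0.6031, 0.0427, 0.1634]
ee_rot: [0.002, 0.728, 0.685, 0.002]
ft_force: [0.6, -0.0, 4.2]
finger_gap: 0.0074
```

```bash
cat >> h.py <<'E'
def tilt():
    s,r=st(); p=np.array(s['tcp_pos']); X=np.array([.9982,-.06])
    h=np.array([.4949,.042])-.075*X
    d=(p[:2]-h)@X; print('tilt',round(np.arctan2(p[2]-.030,d)-.009,4),'r',round(np.hypot(d,p[2]-.03),4))
E
python3 -c "
from h import *
tilt()"
```

```text
t 35.08 tcp [0.6031 0.0427 0.1634] q [ 0.01   0.497  1.455 -0.     1.184  0.071] F [ 0.6 -0.   4.2] gap 0.0074
[[0.06, 0.998, 0.005], [0.998, -0.06, -0.0], [0.0, 0.005, -1.0]]
tilt 0.6212 r 0.2264
```

>>> move_arm(commands="0 -0.0089 -0.0119 0 0; 0 -0.0097 -0.0113 0 0; 0 -0.0052 -0.0053 0 0; 0 -0.0052 -0.0053 0 0; 0 0 0 0 0; 0 0 0 0 0")

```text
time_s: 35.58
tcp_pos: [0.5761, 0.0442, 0.1964]
ee_rot: [0.003, 0.728, 0.685, 0.003]
ft_force: [7.9, -0.1, 11.9]
finger_gap: 0.0074
```

```bash
python3 -c "
from h import *
tilt()"
```

```text
t 35.58 tcp [0.5761 0.0442 0.1964] q [ 0.013  0.405  1.509 -0.     1.22   0.074] F [ 7.9 -0.1 11.9] gap 0.0074
[[0.061, 0.998, 0.008], [0.998, -0.061, -0.0], [0.0, 0.008, -1.0]]
tilt 0.809 r 0.228
```

>>> move_arm(commands="0 -0.002 -0.002 0 0; 0 -0.002 -0.002 0 0; 0 0 0 0 0; 0 0 0 0 0; 0 0 0 0 0; 0 0 0 0 0")

```text
time_s: 36.08
tcp_pos: [0.5752, 0.0442, 0.1971]
ee_rot: [0.005, 0.728, 0.685, 0.005]
ft_force: [59.4, 0.9, -34.5]
finger_gap: 0.0074
```

```bash
python3 - <<'E'
from h import *
tilt()
s=snap('wrist','w9.png'); t=snap('top','t9.png'); sc=snap('scene','s9.png')
# plate normal from depth in scene/top
for n,im in(('top',t),('scene',sc),('wrist',s)):
    d=im['depth']; v,u=np.mgrid[0:480:2,0:640:2]; u=u.ravel();v=v.ravel(); dd=d[v,u]; ok=dd>0; u,v,dd=u[ok],v[ok],dd[ok]
    q=cv2.undistortPoints(np.c_[u,v].astype(float)[:,None],im['K'],im['distortion'])[:,0]
    P=(np.c_[q,np.ones(len(q))]*dd[:,None])@im['pose'][:3,:3].T+im['pose'][:3,3]
    c=im['image'][v,u].astype(int)
    X=np.array([.9982,-.06]);Y=np.array([.06,.9982]); r=P[:,:2]-(np.array([.4957,.043])-.075*X)
    a,b=r@X,r@Y
    m=(b>-.09)&(b<.1)&(a>0.0)&(a<.13)&(P[:,2]>.03)&(P[:,2]<.18)&(c.max(1)<130)
    if m.sum()<30: print(n,m.sum()); continue
    A,Z=a[m],P[m,2]
    best=None
    for th in np.arange(.6,.9,.005):
        e=-A*np.sin(th)+(Z-.03)*np.cos(th)
        h,ed=np.histogram(e,np.arange(-.02,.04,.002)); 
        if best is None or h.max()>best[0]: best=(h.max(),th,ed[h.argmax()])
    print(n,m.sum(),best)
E
```

```text
t 36.08 tcp [0.5752 0.0442 0.1971] q [ 0.013  0.399  1.515 -0.     1.212  0.075] F [ 59.4   0.9 -34.5] gap 0.0074
[[0.061, 0.998, 0.015], [0.998, -0.061, -0.0], [0.001, 0.015, -1.0]]
tilt 0.8138 r 0.228
top 215 (np.int64(53), np.float64(0.7700000000000001), np.float64(0.007999999999999976))
scene 677 (np.int64(209), np.float64(0.7950000000000002), np.float64(0.007999999999999976))
wrist 8304 (np.int64(5634), np.float64(0.7850000000000001), np.float64(0.005999999999999978))
```

The stage is at its stop: the force rose to 68 N along the arc and depth gives a tilt of 0.785. Now lower it.

>>> move_arm(commands="0 0.004 0.004 0 0; 0 0.0052 0.0053 0 0; 0 0.0052 0.0053 0 0; 0 0.0097 0.0113 0 0; 0 0.0089 0.0119 0 0; 0 0.0081 0.0125 0 0; 0 0.0072 0.013 0 0; 0 0.0064 0.0134 0 0; 0 0.0055 0.0138 0 0; 0 0.0045 0.0142 0 0; 0 0.0036 0.0144 0 0; 0 0.0026 0.0146 0 0")

```text
time_s: 37.23
tcp_pos: [0.6412, 0.0406, 0.0636]
ee_rot: [0.0, 0.728, 0.685, 0.0]
ft_force: [-6.0, 2.7, 3.8]
finger_gap: 0.0073
```

>>> move_arm(commands="0 0.0016 0.0148 0 0; 0 0.0006 0.0149 0 0; 0 0 0 0 0; 0 0 0 0 0; 0 0 0.001 0 0; 0 0 0 0 0; 0 0 0 0 0")

```text
time_s: 37.82
tcp_pos: [0.643, 0.0407, 0.033]
ee_rot: [-0.0, 0.728, 0.686, 0.0]
ft_force: [-7.0, 4.5, 8.3]
finger_gap: 0.0073
```

```bash
python3 -c "
from h import *
tilt()"
```

```text
t 37.82 tcp [0.643  0.0407 0.033 ] q [0.006 0.744 1.392 0.    1.005 0.066] F [-7.   4.5  8.3] gap 0.0073
[[0.06, 0.998, -0.0], [0.998, -0.06, 0.0], [0.0, -0.0, -1.0]]
tilt 0.0044 r 0.2229
```

>>> move_arm(commands="0 0 0.001 0 0; 0 0 0.001 0 0; 0 0 0.001 0 0; 0 0 0 0 0; 0 0 0 0 0; 0 0 0 0 0")

```text
time_s: 38.32
tcp_pos: [0.6431, 0.0407, 0.0327]
ee_rot: [0.0, 0.728, 0.686, 0.0]
ft_force: [-23.2, 2.8, 36.2]
finger_gap: 0.0075
```

```bash
python3 - <<'E'
from h import *
tilt()
for n in('top','scene'):
    im=snap(n)
    d=im['depth']; v,u=np.mgrid[0:480,0:640]; u=u.ravel();v=v.ravel(); dd=d[v,u]; ok=dd>0; u,v,dd=u[ok],v[ok],dd[ok]
    q=cv2.undistortPoints(np.c_[u,v].astype(float)[:,None],im['K'],im['distortion'])[:,0]
    P=(np.c_[q,np.ones(len(q))]*dd[:,None])@im['pose'][:3,:3].T+im['pose'][:3,3]
    c=im['image'][v,u].astype(int)
    X=np.array([.9982,-.06]);Y=np.array([.06,.9982]); r=P[:,:2]-(np.array([.4957,.043])-.075*X)
    a,b=r@X,r@Y
    m=(b>-.08)&(b<.09)&(a>-.01)&(a<.17)&(P[:,2]>.02)&(P[:,2]<.05)&(c.max(1)<110)
    for _ in range(4):
        k=np.polyfit(a[m],P[m,2],1); m&=abs(P[:,2]-np.polyval(k,a))<.005
    print(n,m.sum(),'slope',k)
E
```

```text
t 38.32 tcp [0.6431 0.0407 0.0327] q [0.006 0.745 1.392 0.    1.004 0.066] F [-23.2   2.8  36.2] gap 0.0075
[[0.06, 0.998, 0.0], [0.998, -0.06, 0.0], [0.0, 0.0, -1.0]]
tilt 0.0029 r 0.223
top 220 slope [-0.0045666   0.03637096]
scene 838 slope [0.00137946 0.03758866]
```

Level and at its lower stop. Release the handle and go to clip 3.

```bash
python3 - <<'E'
from h import *
legs([(.6445,.0407,.12,-.06),(.5393,.1135,.12,-.845),(.5393,.1135,.068,-.845)],start=(.6431,.0407,.0325,-.06))
d=.115; print(.026*(1-np.cos(d)),.026*np.sin(d))
E
```

```text
yaw -0.000 then x 0.0001 y 0.0014 z -0.0875  |0.088|
yaw 0.785 then x -0.0304 y -0.1243 z -0.0000  |0.128|
yaw -0.000 then x 0.0000 y 0.0000 z 0.0520  |0.052|
0.00017173560783038933 0.0029834138982352595
```

>>> move_arm(commands="0 0 -0.003 0 0; 0 0 0 0 0.15; 0 0 0 0 0.32; 0 0 0 0 0.32; 0 0 0 0 0.32; 0 0 0 0 0.32; 0 0 -0.02 0 0.32; 0 0 -0.03 0 0.32; 0 0 -0.035 0 0.32; 0 0 0 0 0.32; 0 0 0 0 0.32; 0 0 0 0 0.32")

```text
time_s: 39.42
tcp_pos: [0.6428, 0.0402, 0.1171]
ee_rot: [-0.0, 0.728, 0.685, -0.0]
ft_force: [0.8, 0.0, -0.8]
finger_gap: 0.0272
```

>>> move_arm(commands="0 0 0 0.112 0.32; 0 0 0 0.112 0.32; 0 0 0 0.112 0.32; 0 0 0 0.112 0.32; 0 0 0 0.112 0.32; 0 0 0 0.112 0.32; 0 0 0 0.113 0.32; 0 0 0 0 0.32; 0 0 0 0 0.32")

```text
time_s: 40.17
tcp_pos: [0.6426, 0.0402, 0.1164]
ee_rot: [-0.0, 0.934, 0.356, -0.001]
ft_force: [-0.2, 0.2, 0.6]
finger_gap: 0.0275
```

```bash
python3 - <<'E'
from h import *
st();legs([(.5393,.1135,.10,-.845),(.5393,.1135,.068,-.845)])
E
```

```text
t 40.17 tcp [0.6426 0.0402 0.1164] q [ 0.006  0.635  1.357 -0.     1.151  0.848] F [-0.2  0.2  0.6] gap 0.0275
[[0.746, 0.666, -0.002], [0.666, -0.746, -0.0], [-0.001, -0.001, -1.0]]
yaw 0.003 then x -0.0287 y -0.1234 z 0.0164  |0.128|
yaw -0.000 then x 0.0000 y 0.0000 z 0.0320  |0.032|
```

>>> move_arm(commands="-0.0072 -0.0308 0.0041 0 0.32; -0.0072 -0.0308 0.0041 0 0.32; -0.0072 -0.0309 0.0041 0 0.32; -0.0071 -0.0309 0.0041 0 0.32; 0 0 0 0 0.32; 0 0 0 0 0.32; 0 0 0.016 0 0.32; 0 0 0.016 0 0.32; 0 0 0 0 0.32; 0 0 0 0 0.32")

```text
time_s: 41.0
tcp_pos: [0.54, 0.113, 0.0688]
ee_rot: [-0.0, 0.935, 0.355, -0.001]
ft_force: [0.4, 0.0, -0.1]
finger_gap: 0.0268
```

>>> move_arm(commands="0 0 0 0 0; 0 0 0 0 0; 0 0 0 0 0; 0 0 0 0 0; 0 0 0 0 0; 0 0 -0.0015 0 0; 0 0 -0.0015 0 0; 0 0 0 0 0; 0 0 0 0 0")

```text
time_s: 41.75
tcp_pos: [0.5398, 0.1136, 0.0722]
ee_rot: [-0.0, 0.935, 0.355, 0.0]
ft_force: [3.4, 0.1, -3.7]
finger_gap: 0.0072
```

>>> move_arm(commands="0.0002 0.003 0 -0.115 0; 0.0002 0.003 0 -0.115 0; 0.0002 0.003 0 -0.115 0; 0.0002 0.003 0 -0.115 0; 0.0002 0.003 0 -0.115 0; 0.0002 0.003 0 -0.115 0; 0.0002 0.003 0 -0.115 0; 0.0002 0.003 0 -0.115 0; 0.0002 0.003 0 -0.115 0; 0.0002 0.003 0 -0.115 0; 0.0002 0.003 0 -0.115 0; 0 0 0 0 0")

```text
time_s: 42.75
tcp_pos: [0.5695, 0.1088, 0.0717]
ee_rot: [-0.001, 0.541, 0.841, 0.0]
ft_force: [-1.3, 10.2, -3.7]
finger_gap: 0.0073
```

```bash
python3 - <<'E'
from h import *
s,r=st()
S=np.array([.5588,.1308]); d=np.array(s['tcp_pos'][:2])-S; print(np.linalg.norm(d), 'joint',-(np.arctan2(d[1],d[0])+.06)-.785)
E
```

```text
t 42.75 tcp [0.5695 0.1088 0.0717] q [ 0.125  0.569  1.587  0.002  0.988 -0.304] F [-1.3 10.2 -3.7] gap 0.0073
[[-0.415, 0.91, -0.002], [0.91, 0.415, 0.002], [0.002, -0.001, -1.0]]
0.02450069371612507 joint 0.27378831992649555
```

>>> move_arm(commands="0 0 0.003 0 0; 0 0 0 0 0.15; 0 0 0 0 0.32; 0 0 0 0 0.32; 0 0 0 0 0.32; 0 0 -0.015 0 0.32; 0 0 -0.02 0 0.32; 0 0 0 0 0.32; 0 0 0 0 0.32")

```text
time_s: 43.5
tcp_pos: [0.5705, 0.1072, 0.1052]
ee_rot: [0.001, 0.544, 0.839, 0.001]
ft_force: [-0.0, -0.0, -1.0]
finger_gap: 0.0273
```

>>> move_arm(commands="0 0 0 0.115 0.32; 0 0 0 0.115 0.32; 0 0 0 0.115 0.32; 0 0 0 0.115 0.32; 0 0 0 0.115 0.32; 0 0 0 0.115 0.32; 0 0 0 0.115 0.32; 0 0 0 0.115 0.32; 0 0 0 0.115 0.32; 0 0 0 0.115 0.32; 0 0 0 0.115 0.32; 0 0 0 0 0.32")

```text
time_s: 44.5
tcp_pos: [0.5696, 0.1072, 0.1034]
ee_rot: [-0.0, 0.936, 0.352, -0.001]
ft_force: [-0.7, 0.7, 0.1]
finger_gap: 0.027
```

```bash
python3 - <<'E'
from h import *
st();legs([(.5356,.0478,.10,-.845),(.5356,.0478,.068,-.845)])
E
```

```text
t 44.5 tcp [0.5696 0.1072 0.1034] q [ 0.123  0.523  1.572 -0.     1.048  0.974] F [-0.7  0.7  0.1] gap 0.027
[[0.752, 0.659, -0.001], [0.659, -0.752, -0.0], [-0.001, -0.001, -1.0]]
yaw -0.006 then x -0.0648 y 0.0218 z 0.0034  |0.068|
yaw -0.000 then x 0.0000 y 0.0000 z 0.0320  |0.032|
```

>>> move_arm(commands="-0.0216 0.0073 0.0011 0 0.32; -0.0216 0.0073 0.0011 0 0.32; -0.0216 0.0072 0.0012 0 0.32; 0 0 0 0 0.32; 0 0 0 0 0.32; 0 0 0.016 0 0.32; 0 0 0.016 0 0.32; 0 0 0 0 0.32; 0 0 0 0 0.32")

```text
time_s: 45.25
tcp_pos: [0.5359, 0.0485, 0.0684]
ee_rot: [-0.0, 0.935, 0.356, -0.001]
ft_force: [-0.2, 1.5, 0.1]
finger_gap: 0.0273
```

>>> move_arm(commands="0 0 0 0 0; 0 0 0 0 0; 0 0 0 0 0; 0 0 0 0 0; 0 0 0 0 0; 0 0 -0.0015 0 0; 0 0 -0.0015 0 0; 0 0 0 0 0; 0 0 0 0 0")

```text
time_s: 46.0
tcp_pos: [0.5362, 0.0482, 0.0719]
ee_rot: [-0.0, 0.935, 0.355, 0.0]
ft_force: [3.5, 3.6, -3.6]
finger_gap: 0.0073
```

>>> move_arm(commands="0.0002 0.003 0 -0.115 0; 0.0002 0.003 0 -0.115 0; 0.0002 0.003 0 -0.115 0; 0.0002 0.003 0 -0.115 0; 0.0002 0.003 0 -0.115 0; 0.0002 0.003 0 -0.115 0; 0.0002 0.003 0 -0.115 0; 0.0002 0.003 0 -0.115 0; 0.0002 0.003 0 -0.115 0; 0.0002 0.003 0 -0.115 0; 0.0002 0.003 0 -0.115 0; 0 0 0 0 0")

```text
time_s: 47.0
tcp_pos: [0.5654, 0.0431, 0.071]
ee_rot: [-0.002, 0.541, 0.841, -0.0]
ft_force: [-4.2, 12.1, -3.1]
finger_gap: 0.0071
```

>>> move_arm(commands="0 0 0.003 0 0; 0 0 0 0 0.15; 0 0 0 0 0.32; 0 0 0 0 0.32; 0 0 0 0 0.32; 0 0 -0.015 0 0.32; 0 0 -0.02 0 0.32; 0 0 0 0 0.32; 0 0 0 0 0.32")

```text
time_s: 47.75
tcp_pos: [0.5668, 0.0416, 0.1048]
ee_rot: [0.001, 0.544, 0.839, 0.001]
ft_force: [-0.2, 0.3, -0.5]
finger_gap: 0.0271
```

>>> move_arm(commands="0 0 0 0.115 0.32; 0 0 0 0.115 0.32; 0 0 0 0.115 0.32; 0 0 0 0.115 0.32; 0 0 0 0.115 0.32; 0 0 0 0.115 0.32; 0 0 0 0.115 0.32; 0 0 0 0.115 0.32; 0 0 0 0.115 0.32; 0 0 0 0.115 0.32; 0 0 0 0.115 0.32; 0 0 0 0 0.32")

```text
time_s: 48.75
tcp_pos: [0.5659, 0.0416, 0.103]
ee_rot: [-0.0, 0.936, 0.352, -0.001]
ft_force: [0.8, -0.7, -0.5]
finger_gap: 0.027
```

```bash
python3 - <<'E'
from h import *
st();legs([(.5317,-.0187,.10,-.845),(.5317,-.0187,.068,-.845)])
E
```

```text
t 48.75 tcp [0.5659 0.0416 0.103 ] q [ 0.009  0.5    1.609 -0.     1.033  0.86 ] F [ 0.8 -0.7 -0.5] gap 0.027
[[0.752, 0.659, -0.001], [0.659, -0.752, -0.0], [-0.001, -0.001, -1.0]]
yaw -0.006 then x -0.0656 y 0.0224 z 0.0030  |0.069|
yaw -0.000 then x 0.0000 y 0.0000 z 0.0320  |0.032|
```

Same for clip 1, then hover to look.

>>> move_arm(commands="-0.0219 0.0075 0.001 0 0.32; -0.0219 0.0075 0.001 0 0.32; -0.0218 0.0074 0.001 0 0.32; 0 0 0 0 0.32; 0 0 0 0 0.32; 0 0 0.016 0 0.32; 0 0 0.016 0 0.32; 0 0 0 0 0.32; 0 0 0 0 0.32")

```text
time_s: 49.5
tcp_pos: [0.532, -0.018, 0.0685]
ee_rot: [-0.0, 0.935, 0.356, -0.001]
ft_force: [-0.1, -0.9, 0.2]
finger_gap: 0.0272
```

>>> move_arm(commands="0 0 0 0 0; 0 0 0 0 0; 0 0 0 0 0; 0 0 0 0 0; 0 0 0 0 0; 0 0 -0.0015 0 0; 0 0 -0.0015 0 0; 0 0 0 0 0; 0 0 0 0 0")

```text
time_s: 50.25
tcp_pos: [0.5322, -0.0183, 0.0719]
ee_rot: [-0.0, 0.935, 0.355, 0.0]
ft_force: [4.1, 3.9, -3.7]
finger_gap: 0.0072
```

>>> move_arm(commands="0.0002 0.003 0 -0.115 0; 0.0002 0.003 0 -0.115 0; 0.0002 0.003 0 -0.115 0; 0.0002 0.003 0 -0.115 0; 0.0002 0.003 0 -0.115 0; 0.0002 0.003 0 -0.115 0; 0.0002 0.003 0 -0.115 0; 0.0002 0.003 0 -0.115 0; 0.0002 0.003 0 -0.115 0; 0.0002 0.003 0 -0.115 0; 0.0002 0.003 0 -0.115 0; 0 0 0 0 0")

```text
time_s: 51.25
tcp_pos: [0.5618, -0.0234, 0.0711]
ee_rot: [-0.002, 0.541, 0.841, 0.0]
ft_force: [-0.9, 10.8, -2.4]
finger_gap: 0.0071
```

>>> move_arm(commands="0 0 0.003 0 0; 0 0 0 0 0.15; 0 0 0 0 0.32; 0 0 0 0 0.32; 0 0 0 0 0.32; 0 0 -0.015 0 0.32; 0 0 -0.03 0 0.32; 0 0 -0.04 0 0.32; 0 0 -0.04 0 0.32; 0 0 0 0 0.32; 0 0 0 0 0.32")

```text
time_s: 52.17
tcp_pos: [0.5631, -0.0251, 0.1962]
ee_rot: [0.002, 0.544, 0.839, 0.001]
ft_force: [0.2, 0.2, -0.7]
finger_gap: 0.0274
```

```bash
python3 - <<'E'
from h import *
st();legs([(.515,-.03,.20,-.06)])
E
```

```text
t 52.17 tcp [ 0.5631 -0.0251  0.1962] q [-0.109  0.376  1.549 -0.     1.212 -0.529] F [ 0.2  0.2 -0.7] gap 0.0274
[[-0.407, 0.913, 0.005], [0.913, 0.407, -0.001], [-0.003, 0.004, -1.0]]
yaw 0.479 then x -0.0078 y -0.0477 z -0.0038  |0.048|
```

>>> move_arm(commands="0 0 0 0.12 0.5; 0 0 0 0.12 0.5; 0 0 0 0.12 0.5; 0 0 0 0.119 0.5; -0.004 -0.024 0 0 0.5; -0.0038 -0.0237 -0.004 0 0.5; 0 0 0 0 0.5; 0 0 0 0 0.5; 0 0 0 0 0.5")

```text
time_s: 52.92
tcp_pos: [0.5144, -0.0298, 0.1973]
ee_rot: [-0.0, 0.728, 0.686, -0.0]
ft_force: [-0.3, -0.2, 0.0]
finger_gap: 0.0425
```

```bash
python3 - <<'E'
from h import *
st(); s=snap('wrist'); cv2.imwrite('/tmp/stage.png',s['image'][:,:,::-1]); np.savez('/tmp/wstage.npz',**s)
legs([(.475,-.30,.20,-.19)])
E
```

```text
t 52.92 tcp [ 0.5144 -0.0298  0.1973] q [-0.129  0.274  1.683 -0.     1.185 -0.069] F [-0.3 -0.2  0. ] gap 0.0425
[[0.06, 0.998, -0.001], [0.998, -0.06, 0.0], [0.0, -0.001, -1.0]]
yaw 0.131 then x -0.2728 y 0.0122 z -0.0027  |0.273|
```

>>> move_arm(commands="0 0 0 0.065 0.5; 0 0 0 0.066 0.5; -0.034 0.0015 0 0 0.5; -0.034 0.0015 0 0 0.5; -0.034 0.0015 0 0 0.5; -0.034 0.0015 0 0 0.5; -0.034 0.0015 0 0 0.5; -0.034 0.0015 0 0 0.5; -0.034 0.0015 0 0 0.5; -0.034 0.0015 0 0 0.5; 0 0 0 0 0.5; 0 0 0 0 0.5")

```text
time_s: 53.97
tcp_pos: [0.4743, -0.3005, 0.1969]
ee_rot: [-0.001, 0.772, 0.636, -0.0]
ft_force: [-0.1, 0.9, 0.1]
finger_gap: 0.0429
```

>>> move_arm(commands="0 0 0 0 0.5; 0 0 0 0 0.5")

```text
time_s: 54.13
tcp_pos: [0.475, -0.2982, 0.1976]
ee_rot: [-0.0, 0.771, 0.637, -0.0]
ft_force: [-0.1, 0.1, -0.6]
finger_gap: 0.0428
```

```bash
python3 - <<'E'
from h import *
st(); s=snap('wrist'); np.savez('/tmp/wbask.npz',**s)
a=cv2.imread('/tmp/stage.png')[0:300,150:430]; b=s['image'][60:360,100:540,::-1]
a=cv2.resize(a,(280,300)); im=np.hstack([a,b]); print(im.shape)
cv2.imwrite('pics/c9.png',cv2.resize(im,None,fx=1.1,fy=1.1,interpolation=cv2.INTER_CUBIC))
E
```

```text
t 54.13 tcp [ 0.475  -0.2982  0.1976] q [-0.626  0.372  1.552  0.     1.218 -0.437] F [-0.1  0.1 -0.6] gap 0.0428
[[0.188, 0.982, -0.0], [0.982, -0.188, 0.0], [0.0, -0.0, -1.0]]
(300, 720, 3)
```

View pics/c9.png

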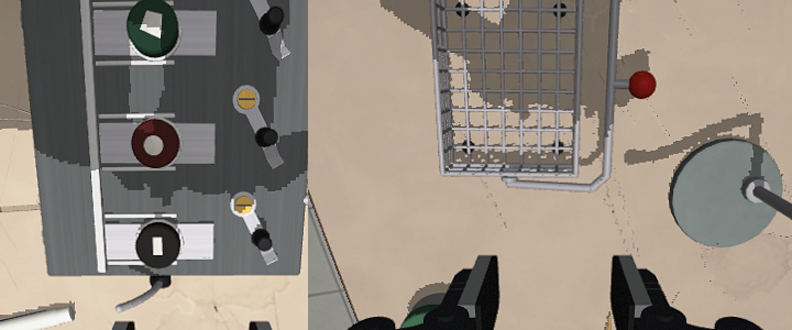

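Left: the clips are well clear and the slides are in place. Right: basket rim corners at wrist px (223,216) and (345,219), ball at (404,137), stand foot at about (477,234). I'm computing the basket pose from the corners and the ball.

```bash
python3 - <<'E'
from h import *
s=np.load('/tmp/wbask.npz')
c=lambda X,Y,z: atz(s,X/1.1-180,Y/1.1+60,z)
bl=c(443,173,.034);br=c(579,176,.034); ba=c(642,85,.045)
print('corners',np.round(bl,4),np.round(br,4),np.linalg.norm(br-bl),'yaw',np.arctan2(*(br-bl)[1::-1]))
print('ball',np.round(ba,4),'dep',dep(s,642/1.1-180,85/1.1+60))
print('post base',np.round(c(755,190,.006),4), 'foot ctr',np.round(c(727,193,.004),4))
for yaw in(-.19,-.21,-.17):
    X=np.array([np.cos(yaw),np.sin(yaw)]);Y=np.array([-X[1],X[0]])
    print(yaw,'ctr from corners',((bl+br)/2)[:2]+.066*Y,'from ball',ba[:2]-.0887*X)
# red-ball centroid
im=s['image'].astype(int); m=(im[...,0]>120)&(im[...,1]<60)&(im[...,2]<60); vv,uu=np.nonzero(m[:300]); print('red',uu.mean(),vv.mean(),len(uu))
# top camera: ball & stand again
crop(s,200,20,440,240,'c10.png',2)
E
```

```text
corners [ 0.398  -0.2786  0.034 ] [ 0.4938 -0.2993  0.034 ] 0.09800872416825637 yaw -0.2126738743689099
ball [ 0.5446 -0.2438  0.045 ] dep [ 0.54285322 -0.24319774  0.05402213]
post base [ 0.6322 -0.3446  0.006 ] foot ctr [ 0.6101 -0.3436  0.004 ]
-0.19 ctr from corners [ 0.45838637 -0.22413297] from ball [ 0.45752655 -0.22707378]
-0.21 ctr from corners [ 0.45968003 -0.22439521] from ball [ 0.45787898 -0.22533517]
-0.17 ctr from corners [ 0.45708771 -0.22389666] from ball [ 0.45720896 -0.22881909]
red 405.7142857142857 135.28571428571428 7
```

```bash
python3 - <<'E'
from h import *
legs([(.4913,-.0242,.12,-.06),(.4913,-.0242,.0612,-.06),(.4913,-.0242,.13,-.06),(.4504,-.263,.13,-.2),(.4504,-.263,.033,-.2),
(.4504,-.263,.13,-.2),(.4951,.042,.13,-.06),(.4951,.042,.0612,-.06),(.4951,.042,.13,-.06),(.458,-.2258,.13,-.2),(.458,-.2258,.033,-.2),(.458,-.2258,.13,-.2),
(.4990,.108,.13,-.06),(.4990,.108,.0612,-.06),(.4990,.108,.13,-.06),(.4656,-.1885,.13,-.2),(.4656,-.1885,.033,-.2),(.4656,-.1885,.13,-.2)])
E
```

```text
yaw -0.129 then x 0.2745 y -0.0001 z 0.0777  |0.285|
yaw -0.000 then x 0.0000 y 0.0000 z 0.0588  |0.059|
yaw -0.000 then x 0.0000 y 0.0000 z -0.0688  |0.069|
yaw 0.140 then x -0.2422 y 0.0074 z -0.0000  |0.242|
yaw -0.000 then x 0.0000 y 0.0000 z 0.0970  |0.097|
yaw -0.000 then x 0.0000 y 0.0000 z -0.0970  |0.097|
yaw -0.140 then x 0.3071 y 0.0263 z -0.0000  |0.308|
yaw -0.000 then x 0.0000 y 0.0000 z 0.0688  |0.069|
yaw -0.000 then x 0.0000 y 0.0000 z -0.0688  |0.069|
yaw 0.140 then x -0.2698 y 0.0168 z -0.0000  |0.270|
yaw -0.000 then x 0.0000 y 0.0000 z 0.0970  |0.097|
yaw -0.000 then x 0.0000 y 0.0000 z -0.0970  |0.097|
yaw -0.140 then x 0.3357 y 0.0209 z -0.0000  |0.336|
yaw -0.000 then x 0.0000 y 0.0000 z 0.0688  |0.069|
yaw -0.000 then x 0.0000 y 0.0000 z -0.0688  |0.069|
yaw 0.140 then x -0.2972 y 0.0262 z -0.0000  |0.298|
yaw -0.000 then x 0.0000 y 0.0000 z 0.0970  |0.097|
yaw -0.000 then x 0.0000 y 0.0000 z -0.0970  |0.097|
```

>>> move_arm(commands="0 0 0 -0.065 0.5; 0 0 0 -0.064 0.5; 0.0343 0 0 0 0.5; 0.0343 0 0 0 0.5; 0.0343 0 0 0 0.5; 0.0343 0 0 0 0.5; 0.0343 0 0 0 0.5; 0.0343 0 0 0 0.5; 0.0343 0 0.03 0 0.5; 0.0344 0 0.03 0 0.5; 0 0 0.0177 0 0.5; 0 0 0 0 0.5")

```text
time_s: 55.18
tcp_pos: [0.4895, -0.0287, 0.1224]
ee_rot: [-0.002, 0.727, 0.686, -0.002]
ft_force: [-0.5, -0.5, 0.0]
finger_gap: 0.0428
```

>>> move_arm(commands="0 0 0 0 0.5; 0 0 0.02 0 0.5; 0 0 0.02 0 0.5; 0 0 0.0188 0 0.5; 0 0 0 0 0.5; 0 0 0 0 0.4; 0 0 0 0 0.2; 0 0 0 0 0.2; 0 0 0 0 0.2; 0 0 0 0 0.2; 0 0 0 0 0.2")

```text
time_s: 56.1
tcp_pos: [0.492, -0.0315, 0.0686]
ee_rot: [0.001, 0.729, 0.685, 0.001]
ft_force: [-1.7, -2.7, 7.1]
finger_gap: 0.0261
```

>>> move_arm(commands="0 0 -0.01 0 0.2; 0 0 -0.02 0 0.2; 0 0 -0.02 0 0.2; 0 0 -0.0188 0 0.2; 0 0 0 0 0.2; 0 0 0 0 0.2")

```text
time_s: 56.6
tcp_pos: [0.4916, -0.0311, 0.137]
ee_rot: [0.001, 0.728, 0.685, 0.001]
ft_force: [-0.5, 0.2, -2.0]
finger_gap: 0.0258
```

```bash
python3 - <<'E'
from h import *
st(); held(snap('wrist'))
E
```

```text
t 56.6 tcp [ 0.4916 -0.0311  0.137 ] q [-0.138  0.303  1.803  0.     1.033 -0.076] F [-0.5  0.2 -2. ] gap 0.0258
[[0.061, 0.998, 0.003], [0.998, -0.061, -0.0], [-0.0, 0.003, -1.0]]
243 [151, 149, 145, 147, 147, 146, 150, 149, 147, 150, 153, 152, 152, 151]
250 [150, 148, 146, 148, 148, 146, 151, 149, 146, 151, 153, 151, 152, 146]
400 [154, 152, 150, 151, 152, 153, 155, 152, 153, 153, 152, 147, 247, 244]
407 [154, 151, 151, 150, 153, 155, 156, 152, 152, 156, 151, 151, 155, 150]
row282 [(226, 246), (230, 246), (232, 246), (234, 247), (236, 246), (238, 248), (240, 151), (244, 151), (404, 155), (408, 153), (410, 245), (412, 245), (414, 245), (416, 245), (418, 243), (422, 244)]
```

The combined step went over the per-row limit, so I gripped the mount 7 mm off-centre and 7 mm high. It is firmly held, so I'll make up for that at the basket.

```bash
python3 - <<'E'
from h import *
s=load('wrist'); im=s['image'].astype(int)
for c in(250,400): print(c,im[236:266:2,c].max(1).tolist())
print(np.round(proj(s,(.4916+.007*.06,-.0311+.007,.137-.012)),1))
legs([(.4490,-.2699,.137,-.2),(.4490,-.2699,.040,-.2)],start=(.4918,-.0312,.137,-.06))
E
```

```text
250 [188, 184, 152, 143, 124, 119, 112, 113, 122, 87, 108, 148, 150, 150, 150]
400 [127, 127, 127, 127, 128, 127, 126, 129, 117, 87, 140, 155, 154, 154, 154]
[321.6 301.1]
yaw 0.140 then x -0.2424 y 0.0055 z -0.0000  |0.243|
yaw -0.000 then x 0.0000 y 0.0000 z 0.0970  |0.097|
```

>>> move_arm(commands="0 0 0 0.07 0.2; 0 0 0 0.07 0.2; -0.0303 0.0007 0 0 0.2; -0.0303 0.0007 0 0 0.2; -0.0303 0.0007 0 0 0.2; -0.0303 0.0007 0 0 0.2; -0.0303 0.0007 0 0 0.2; -0.0303 0.0007 0 0 0.2; -0.0303 0.0007 0 0 0.2; -0.0303 0.0006 0 0 0.2; 0 0 0 0 0.2; 0 0 0 0 0.2")

```text
time_s: 57.65
tcp_pos: [0.4471, -0.2705, 0.1343]
ee_rot: [-0.001, 0.775, 0.632, -0.0]
ft_force: [0.4, -0.4, -1.0]
finger_gap: 0.0261
```

```bash
python3 - <<'E'
from h import *
st(); s=snap('wrist')
u0,v0=150,100; crop(s,u0,v0,550,400,'c11.png',2)
legs([(.4490,-.2699,.040,-.2)])
E
```

```text
t 57.65 tcp [ 0.4471 -0.2705  0.1343] q [-0.614  0.369  1.719  0.     1.056 -0.41 ] F [ 0.4 -0.4 -1. ] gap 0.0261
[[0.202, 0.979, -0.002], [0.979, -0.202, 0.001], [0.001, -0.002, -1.0]]
yaw -0.002 then x -0.0000 y 0.0016 z 0.0944  |0.094|
```

View pics/c11.png

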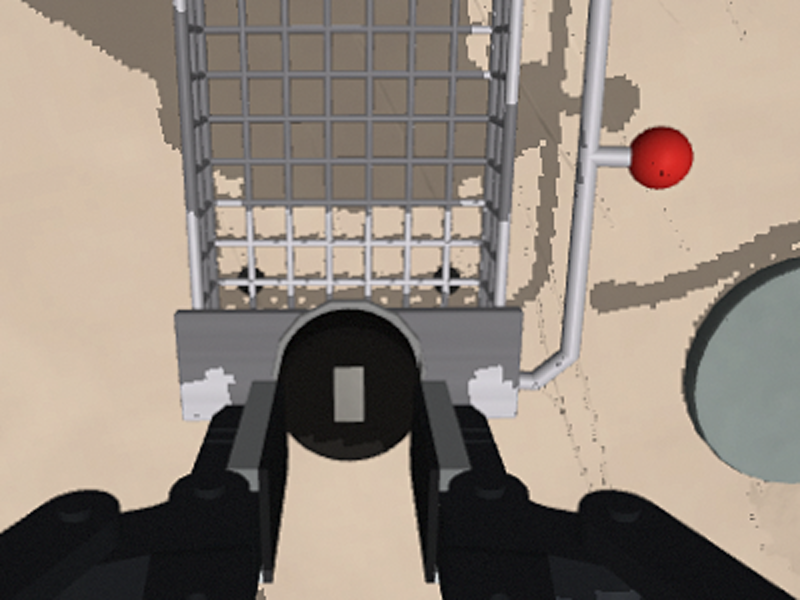

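The slide is lined up with the basket's floor, carrier parallel to the short end. Lower and release.

>>> move_arm(commands="0 0.001 0.02 0 0.2; 0 0 0.025 0 0.2; 0 0 0.025 0 0.2; 0 0 0.02 0 0.2; 0 0 0.005 0 0.2; 0 0 0 0 0.2; 0 0 0 0 0.3; 0 0 0 0 0.4; 0 0 0 0 0.5; 0 0 0 0 0.5; 0 0 0 0 0.5")

```text
time_s: 58.62
tcp_pos: [0.4491, -0.2699, 0.0408]
ee_rot: [0.0, 0.775, 0.632, 0.0]
ft_force: [-0.2, -0.8, -0.4]
finger_gap: 0.0428
```

>>> move_arm(commands="0 0 -0.01 0 0.5; 0 0 -0.025 0 0.5; 0 0 -0.03 0 0.5; 0 0 -0.03 0 0.5; 0 0 0 -0.07 0.5; 0 0 0 -0.07 0.5; 0 0 0 0 0.5; 0 0 0 0 0.5; 0 0 0 0 0.5")

```text
time_s: 59.37
tcp_pos: [0.4488, -0.2698, 0.1355]
ee_rot: [-0.0, 0.729, 0.684, -0.0]
ft_force: [-0.5, -0.8, -0.0]
finger_gap: 0.0429
```

```bash
python3 - <<'E'
from h import *
st(); legs([(.4951,.042,.135,-.06),(.4951,.042,.0612,-.06)])
E
```

```text
t 59.37 tcp [ 0.4488 -0.2698  0.1355] q [-0.611  0.369  1.716 -0.     1.057 -0.547] F [-0.5 -0.8 -0. ] gap 0.0429
[[0.064, 0.998, -0.0], [0.998, -0.064, 0.0], [0.0, -0.0, -1.0]]
yaw -0.004 then x 0.3140 y 0.0275 z 0.0005  |0.315|
yaw -0.000 then x 0.0000 y 0.0000 z 0.0738  |0.074|
```

>>> move_arm(commands="0.0314 0.0028 0 -0.004 0.5; 0.0314 0.0028 0 0 0.5; 0.0314 0.0027 0 0 0.5; 0.0314 0.0028 0 0 0.5; 0.0314 0.0027 0 0 0.5; 0.0314 0.0028 0 0 0.5; 0.0314 0.0027 0 0 0.5; 0.0314 0.0028 0 0 0.5; 0.0314 0.0027 0 0 0.5; 0.0314 0.0027 0 0 0.5; 0 0 0 0 0.5; 0 0 0 0 0.5")

```text
time_s: 60.37
tcp_pos: [0.4944, 0.0432, 0.1352]
ee_rot: [-0.0, 0.727, 0.687, -0.0]
ft_force: [0.7, -0.2, 0.3]
finger_gap: 0.0424
```

```bash
python3 - <<'E'
from h import *
st(); legs([(.4951,.042,.0612,-.06)])
E
```

```text
t 60.37 tcp [0.4944 0.0432 0.1352] q [ 0.013  0.314  1.792 -0.     1.036  0.07 ] F [ 0.7 -0.2  0.3] gap 0.0424
[[0.056, 0.998, -0.001], [0.998, -0.056, -0.0], [-0.0, -0.001, -1.0]]
yaw 0.004 then x -0.0011 y 0.0007 z 0.0740  |0.074|
```

>>> move_arm(commands="-0.0008 0.0005 0.025 0.004 0.5; 0 0 0.025 0 0.5; 0 0 0.02 0 0.5; 0 0 0.004 0 0.5; 0 0 0 0 0.5; 0 0 0 0 0.4; 0 0 0 0 0.2; 0 0 0 0 0.2; 0 0 0 0 0.2; 0 0 0 0 0.2; 0 0 0 0 0.2")

```text
time_s: 61.28
tcp_pos: [0.4957, 0.0409, 0.0629]
ee_rot: [0.001, 0.729, 0.685, 0.001]
ft_force: [-1.6, -2.7, 7.1]
finger_gap: 0.0271
```

>>> move_arm(commands="0 0 -0.01 0 0.2; 0 0 -0.02 0 0.2; 0 0 -0.025 0 0.2; 0 0 -0.02 0 0.2; 0 0 0 0.07 0.2; 0 0 0 0.07 0.2; 0 0 0 0 0.2; 0 0 0 0 0.2")

```text
time_s: 61.95
tcp_pos: [0.495, 0.0412, 0.1371]
ee_rot: [0.0, 0.774, 0.633, 0.0]
ft_force: [-0.1, 0.7, -0.8]
finger_gap: 0.0269
```

```bash
python3 - <<'E'
from h import *
st(); s=snap('wrist'); held(s); legs([(.458,-.2258,.135,-.2)])
E
```

```text
t 61.95 tcp [0.495  0.0412 0.1371] q [0.009 0.312 1.79  0.    1.039 0.209] F [-0.1  0.7 -0.8] gap 0.0269
[[0.198, 0.98, 0.001], [0.98, -0.198, 0.0], [0.0, 0.001, -1.0]]
243 [125, 125, 127, 121, 86, 146, 152, 153, 153, 149, 148, 149, 150, 147]
250 [129, 129, 126, 119, 88, 145, 151, 153, 153, 152, 148, 149, 150, 148]
400 [127, 128, 127, 120, 89, 124, 156, 154, 153, 155, 154, 152, 150, 152]
407 [131, 132, 132, 125, 87, 123, 156, 154, 154, 154, 154, 151, 150, 151]
row282 [(226, 128), (230, 125), (232, 126), (234, 125), (236, 138), (238, 152), (240, 151), (244, 151), (404, 154), (408, 154), (410, 154), (412, 154), (414, 80), (416, 78), (418, 81), (422, 79)]
yaw 0.001 then x -0.2690 y 0.0168 z 0.0018  |0.270|
```

>>> move_arm(commands="-0.0301 0.0019 0 0 0.2; -0.0301 0.0019 0 0 0.2; -0.0301 0.0019 0 0 0.2; -0.0301 0.0019 0 0 0.2; -0.0301 0.0018 0 0 0.2; -0.0301 0.0018 0 0 0.2; -0.0301 0.0018 0 0 0.2; -0.0301 0.0019 0 0 0.2; -0.0302 0.0019 0 0 0.2; 0 0 0 0 0.2; 0 0 0 0 0.2; 0 0 0 0 0.2")

```text
time_s: 63.0
tcp_pos: [0.4571, -0.2272, 0.1362]
ee_rot: [-0.0, 0.774, 0.633, -0.0]
ft_force: [-0.4, 0.7, -0.6]
finger_gap: 0.0269
```

```bash
python3 - <<'E'
from h import *
st(); legs([(.4576,-.2278,.034,-.2)])
E
```

```text
t 63.0 tcp [ 0.4571 -0.2272  0.1362] q [-0.533  0.341  1.752  0.     1.049 -0.333] F [-0.4  0.7 -0.6] gap 0.0269
[[0.199, 0.98, -0.0], [0.98, -0.199, 0.0], [0.0, -0.001, -1.0]]
yaw -0.001 then x -0.0005 y 0.0006 z 0.1022  |0.102|
```

>>> move_arm(commands="0 0 0.025 0 0.2; 0 0 0.025 0 0.2; 0 0 0.025 0 0.2; 0 0 0.02 0 0.2; 0 0 0.007 0 0.2; 0 0 0 0 0.2; 0 0 0 0 0.3; 0 0 0 0 0.4; 0 0 0 0 0.5; 0 0 0 0 0.5; 0 0 0 0 0.5")

```text
time_s: 63.92
tcp_pos: [0.4574, -0.2277, 0.0349]
ee_rot: [0.0, 0.775, 0.633, 0.0]
ft_force: [0.6, -0.6, -0.0]
finger_gap: 0.0426
```

>>> move_arm(commands="0 0 -0.01 0 0.5; 0 0 -0.025 0 0.5; 0 0 -0.035 0 0.5; 0 0 -0.03 0 0.5; 0 0 0 -0.07 0.5; 0 0 0 -0.07 0.5; 0 0 0 0 0.5; 0 0 0 0 0.5; 0 0 0 0 0.5")

```text
time_s: 64.67
tcp_pos: [0.4571, -0.2276, 0.1345]
ee_rot: [-0.0, 0.729, 0.684, -0.0]
ft_force: [-0.2, 0.3, 0.1]
finger_gap: 0.0425
```

```bash
python3 - <<'E'
from h import *
st(); legs([(.4990,.107,.135,-.06)])
E
```

```text
t 64.67 tcp [ 0.4571 -0.2276  0.1345] q [-0.534  0.344  1.753 -0.     1.044 -0.47 ] F [-0.2  0.3  0.1] gap 0.0425
[[0.064, 0.998, -0.0], [0.998, -0.064, 0.0], [0.0, -0.0, -1.0]]
yaw -0.004 then x 0.3365 y 0.0217 z -0.0005  |0.337|
```

>>> move_arm(commands="0.0337 0.0022 0 -0.004 0.5; 0.0337 0.0022 0 0 0.5; 0.0337 0.0021 0 0 0.5; 0.0338 0.0022 0 0 0.5; 0.0337 0.0021 0 0 0.5; 0.0338 0.0022 0 0 0.5; 0.0337 0.0022 0 0 0.5; 0.0338 0.0022 0 0 0.5; 0.0337 0.0021 0 0 0.5; 0.0338 0.0022 0 0 0.5; 0 0 0 0 0.5; 0 0 0 0 0.5")

```text
time_s: 65.67
tcp_pos: [0.4982, 0.1092, 0.134]
ee_rot: [-0.0, 0.727, 0.687, -0.0]
ft_force: [-1.1, -0.2, -0.6]
finger_gap: 0.0429
```

```bash
python3 - <<'E'
from h import *
st(); legs([(.4990,.108,.0612,-.06)])
E
```

```text
t 65.67 tcp [0.4982 0.1092 0.134 ] q [ 0.144  0.344  1.755 -0.     1.044  0.2  ] F [-1.1 -0.2 -0.6] gap 0.0429
[[0.056, 0.998, -0.001], [0.998, -0.056, -0.0], [-0.0, -0.001, -1.0]]
yaw 0.004 then x -0.0012 y 0.0009 z 0.0728  |0.073|
```

>>> move_arm(commands="0 0.0005 0.025 0.004 0.5; 0 0 0.025 0 0.5; 0 0 0.02 0 0.5; 0 0 0.003 0 0.5; 0 0 0 0 0.5; 0 0 0 0 0.4; 0 0 0 0 0.2; 0 0 0 0 0.2; 0 0 0 0 0.2; 0 0 0 0 0.2; 0 0 0 0 0.2")

```text
time_s: 66.58
tcp_pos: [0.4996, 0.1077, 0.0629]
ee_rot: [0.001, 0.729, 0.685, 0.001]
ft_force: [-1.6, -3.0, 7.2]
finger_gap: 0.0275
```

>>> move_arm(commands="0 0 -0.01 0 0.2; 0 0 -0.02 0 0.2; 0 0 -0.025 0 0.2; 0 0 -0.02 0 0.2; 0 0 0 0.07 0.2; 0 0 0 0.07 0.2; 0 0 0 0 0.2; 0 0 0 0 0.2")

```text
time_s: 67.25
tcp_pos: [0.4989, 0.1079, 0.1371]
ee_rot: [0.0, 0.774, 0.633, 0.0]
ft_force: [-0.1, 0.4, -0.4]
finger_gap: 0.0276
```

```bash
python3 - <<'E'
from h import *
st(); s=snap('wrist'); held(s); legs([(.4656,-.1885,.135,-.2)])
E
```

```text
t 67.25 tcp [0.4989 0.1079 0.1371] q [0.141 0.339 1.753 0.    1.049 0.34 ] F [-0.1  0.4 -0.4] gap 0.0276
[[0.198, 0.98, 0.001], [0.98, -0.198, 0.0], [0.0, 0.001, -1.0]]
243 [126, 126, 126, 131, 89, 118, 145, 147, 149, 147, 145, 143, 146, 143]
250 [129, 130, 128, 129, 89, 115, 145, 148, 150, 147, 146, 143, 145, 144]
400 [126, 126, 125, 125, 95, 97, 142, 147, 148, 148, 149, 147, 146, 147]
407 [132, 130, 131, 133, 98, 95, 142, 149, 149, 148, 149, 147, 147, 147]
row282 [(226, 124), (230, 127), (232, 127), (234, 126), (236, 131), (238, 147), (240, 146), (244, 147), (404, 148), (408, 148), (410, 150), (412, 148), (414, 76), (416, 76), (418, 78), (422, 77)]
yaw 0.001 then x -0.2971 y 0.0263 z 0.0019  |0.298|
```

>>> move_arm(commands="-0.0332 0.0029 0 0 0.2; -0.0332 0.0029 0 0 0.2; -0.0332 0.0029 0 0 0.2; -0.0332 0.0029 0 0 0.2; -0.0332 0.0029 0 0 0.2; -0.0332 0.003 0 0 0.2; -0.0332 0.003 0 0 0.2; -0.0331 0.0029 0 0 0.2; -0.033 0.0029 0 0 0.2; 0 0 0 0 0.2; 0 0 0 0 0.2; 0 0 0 0 0.2")

```text
time_s: 68.3
tcp_pos: [0.4648, -0.1895, 0.1363]
ee_rot: [-0.0, 0.774, 0.633, -0.0]
ft_force: [-0.1, 0.3, -0.7]
finger_gap: 0.0273
```

```bash
python3 - <<'E'
from h import *
st(); legs([(.4653,-.1900,.034,-.2)])
t=snap('top'); im=t['image'].astype(int)
E
```

```text
t 68.3 tcp [ 0.4648 -0.1895  0.1363] q [-0.46   0.324  1.776  0.     1.042 -0.26 ] F [-0.1  0.3 -0.7] gap 0.0273
[[0.199, 0.98, -0.0], [0.98, -0.199, 0.0], [0.0, -0.0, -1.0]]
yaw -0.001 then x -0.0004 y 0.0005 z 0.1023  |0.102|
```

>>> move_arm(commands="0 0 0.025 0 0.2; 0 0 0.025 0 0.2; 0 0 0.025 0 0.2; 0 0 0.02 0 0.2; 0 0 0.007 0 0.2; 0 0 0 0 0.2; 0 0 0 0 0.3; 0 0 0 0 0.4; 0 0 0 0 0.5; 0 0 0 0 0.5; 0 0 0 0 0.5")

```text
time_s: 69.27
tcp_pos: [0.4652, -0.1899, 0.0348]
ee_rot: [0.0, 0.775, 0.632, 0.0]
ft_force: [0.6, -0.2, -0.1]
finger_gap: 0.0427
```

>>> move_arm(commands="0 0 -0.01 0 0.5; 0 0 -0.025 0 0.5; 0 0 -0.04 0 0.5; 0 0 -0.04 0 0.5; 0 0 -0.04 0 0.3; 0 0 -0.04 0 0; 0 0 -0.04 0 0; -0.032 0.012 0 0 0; -0.032 0.012 0 0 0; -0.032 0.012 0 0 0; -0.032 0.012 0 0 0; 0 0 0 0 0")

```text
time_s: 70.27
tcp_pos: [0.4859, -0.3292, 0.2695]
ee_rot: [0.0, 0.776, 0.631, -0.0]
ft_force: [-0.4, 0.6, 0.2]
finger_gap: 0.0003
```

>>> move_arm(commands="0 0 0 0 0; 0 0 0 0 0; 0 0 0 0 0")

```text
time_s: 70.52
tcp_pos: [0.4863, -0.324, 0.27]
ee_rot: [0.0, 0.774, 0.633, 0.0]
ft_force: [0.3, -0.1, 0.0]
finger_gap: 0.0003
```

```bash
python3 - <<'E'
from h import *
st(); s=snap('wrist','w10.png'); t=snap('top')
for n,P in dict(ball=(.5446,-.2438,.045),bcorner=(.4938,-.2993,.034),tip=(.5223,-.355,.22),seat=(.55,-.351,.1965),post=(.624,-.339,.2)).items(): print(n,np.round(proj(s,P),1))
E
```

```text
t 70.52 tcp [ 0.4863 -0.324   0.27  ] q [-0.65   0.363  1.392  0.     1.387 -0.45 ] F [ 0.3 -0.1  0. ] gap 0.0003
[[0.199, 0.98, 0.0], [0.98, -0.199, -0.0], [-0.0, 0.0, -1.0]]
ball [369. 107.]
bcorner [325.2 178.1]
tip [401.  320.7]
seat [439.4 285.6]
post [568.9 243.7]
```

```bash
python3 - <<'E'
from h import *
s=load('wrist'); crop(s,200,30,620,400,'c12.png',1.6)
E
```

```text
(no output)
```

View pics/c12.png

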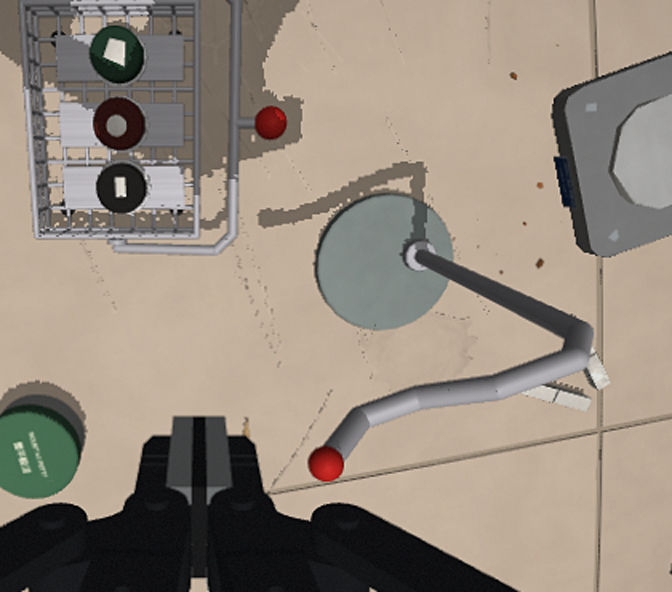

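All three slides lie in the basket side by side. The hook tip ball is at wrist px (404,320), the post foot at (462,190) and the post's top bend at (562,237). I'm computing the hook's seat and the ball grasp.

```bash
python3 - <<'E'
from h import *
s=load('wrist')
c=lambda X,Y,z: atz(s,200+X/1.6,30+Y/1.6,z)
f=lambda p:np.round(p,4)
tip=c(326,464,.216); pb=c(419,256,.004); pt=c(584,335,.203)
print('tip',f(tip),'post base',f(pb),'post top',f(pt),'foot',f(c(384,261,.004)))
for P in(pb,pt):
    d=P-tip; print('len',np.linalg.norm(d[:2]),'yaw',np.arctan2(d[1],d[0]))
for X,Y,z in((350,422,.205),(362,413,.2),(390,402,.1955),(418,393,.1955),(460,388,.2),(500,382,.206)): 
    p=c(X,Y,z); d=(p-tip)[:2]; print((X,Y),f(p),'from tip',round(np.linalg.norm(d),4), np.round(dep(s,200+X/1.6,30+Y/1.6),4))
ball=c(270,123,.045); print('ball',f(ball),dep(s,200+270/1.6,30+123/1.6))
print('bar ends',f(c(234,20,.042)),f(c(234,235,.042)))
t=load('top'); C=lambda u,v,z: atz(t,345+(u+.5)/4-.5,195+(v+.5)/4-.5,z)
print('top: tip',f(C(532,267,.216)),'base',f(C(432,158,.004)),'top',f(C(502,92,.2)))
E
```

```text
tip [ 0.5243 -0.3573  0.216 ] post base [ 0.6321 -0.344   0.004 ] post top [ 0.62   -0.3346  0.203 ] foot [ 0.6088 -0.3428  0.004 ]
len 0.10866987625984409 yaw 0.12223583442635111
len 0.09833118700131466 yaw 0.23219890415439587
(350, 422) [ 0.5361 -0.3492  0.205 ] from tip 0.0143 [ 0.5366 -0.3508  0.202 ]
(362, 413) [ 0.5416 -0.3492  0.2   ] from tip 0.0191 [ 0.5423 -0.3511  0.1963]
(390, 402) [ 0.553  -0.3493  0.1955] from tip 0.0299 [ 0.553  -0.3491  0.1958]
(418, 393) [ 0.5634 -0.3478  0.1955] from tip 0.0403 [ 0.5629 -0.347   0.1972]
(460, 388) [ 0.577  -0.3468  0.2   ] from tip 0.0537 [ 0.5755 -0.345   0.2038]
(500, 382) [ 0.5886 -0.3445  0.206 ] from tip 0.0655 [ 0.5872 -0.343   0.209 ]
ball [ 0.5444 -0.2436  0.045 ] [ 0.54303159 -0.24382184  0.05606109]
bar ends [ 0.5348 -0.1875  0.042 ] [ 0.5135 -0.3011  0.042 ]
top: tip [ 0.5231 -0.356   0.216 ] base [ 0.6263 -0.3412  0.004 ] top [ 0.6225 -0.3381  0.2   ]
```

```bash
python3 - <<'E'
from h import *
legs([(.544,-.2443,.27,-1.771),(.544,-.2443,.053,-1.771)])
ph=np.linspace(1.4,0,13); x=.09*np.sin(ph); z=.09*np.cos(ph)
print(np.round(np.c_[np.diff(x),-np.diff(z)],4).tolist())
E
```

```text
yaw 1.571 then x 0.0406 y -0.0895 z -0.0001  |0.098|
yaw -0.000 then x 0.0000 y 0.0000 z 0.2170  |0.217|
[[-0.0024, -0.0102], [-0.0036, -0.0099], [-0.0047, -0.0094], [-0.0057, -0.0088], [-0.0067, -0.0081], [-0.0076, -0.0072], [-0.0084, -0.0063], [-0.0091, -0.0053], [-0.0096, -0.0042], [-0.0101, -0.003], [-0.0103, -0.0018], [-0.0105, -0.0006]]
```

>>> move_arm(commands="0 0 0 0.112 0.4; 0 0 0 0.112 0.4; 0 0 0 0.112 0.4; 0 0 0 0.112 0.4; 0 0 0 0.112 0.4; 0 0 0 0.112 0.4; 0 0 0 0.112 0.4; 0 0 0 0.112 0.4; 0 0 0 0.112 0.4; 0 0 0 0.112 0.4; 0 0 0 0.112 0.4; 0 0 0 0.112 0.4")

```text
time_s: 71.62
tcp_pos: [0.4865, -0.3241, 0.2698]
ee_rot: [0.0, 1.0, 0.01, 0.0]
ft_force: [-0.6, 0.2, -0.2]
finger_gap: 0.0341
```

>>> move_arm(commands="0 0 0 0.112 0.4; 0 0 0 0.113 0.4; 0 0 0 0 0.4; 0 0 0 0 0.4; 0 0 0 0 0.4")

```text
time_s: 72.03
tcp_pos: [0.4864, -0.3246, 0.2696]
ee_rot: [0.0, 0.995, -0.098, 0.0]
ft_force: [-0.1, 0.1, 0.1]
finger_gap: 0.0341
```

```bash
python3 - <<'E'
from h import *
st(); legs([(.544,-.2443,.12,-1.771),(.544,-.2443,.053,-1.771)])
E
```

```text
t 72.03 tcp [ 0.4864 -0.3246  0.2696] q [-0.651  0.364  1.391 -0.     1.386  1.115] F [-0.1  0.1  0.1] gap 0.0341
[[0.981, -0.194, 0.0], [-0.194, -0.981, -0.0], [0.0, 0.0, -1.0]]
yaw 0.005 then x 0.0405 y -0.0901 z 0.1496  |0.179|
yaw -0.000 then x 0.0000 y 0.0000 z 0.0670  |0.067|
```

>>> move_arm(commands="0.0135 -0.03 0 0.005 0.4; 0.0135 -0.03 0 0 0.4; 0.0135 -0.0301 0 0 0.4; 0 0 0 0 0.4; 0 0 0.035 0 0.4; 0 0 0.035 0 0.4; 0 0 0.035 0 0.4; 0 0 0.035 0 0.4; 0 0 0.01 0 0.4; 0 0 0 0 0.4; 0 0 0 0 0.4")

```text
time_s: 72.95
tcp_pos: [0.5447, -0.2451, 0.1208]
ee_rot: [0.0, 0.995, -0.102, 0.001]
ft_force: [0.2, 0.3, 0.7]
finger_gap: 0.034
```

```bash
python3 - <<'E'
from h import *
s0,r=st(); s=snap('wrist')
im=s['image'].astype(int); m=(im[...,0]>90)&(im[...,1]<50)&(im[...,2]<50)
k,l,stt,c=cv2.connectedComponentsWithStats(m.astype(np.uint8)); 
for i in range(1,k):
    if stt[i,4]>40: 
        u,v=c[i]; print(c[i],stt[i],'world z.045',np.round(atz(s,u,v,.045),4),'dep',np.round(dep(s,u,v),4))
legs([(.544,-.2443,.053,-1.771)])
E
```

```text
t 72.95 tcp [ 0.5447 -0.2451  0.1208] q [-0.484  0.534  1.509 -0.     1.098  1.29 ] F [0.2 0.3 0.7] gap 0.034
[[0.979, -0.202, 0.001], [-0.202, -0.979, -0.001], [0.001, 0.0, -1.0]]
[18.86530015 95.76378721] [   0   43   49   91 2049] world z.045 [ 0.6679 -0.1073  0.045 ] dep [ 0.6735 -0.09    0.0223]
[321.43865031 266.60889571] [307 253  29  29 652] world z.045 [ 0.5431 -0.243   0.045 ] dep [ 0.5467 -0.2438  0.0547]
yaw -0.004 then x -0.0012 y -0.0007 z 0.0687  |0.069|
```

>>> move_arm(commands="-0.0012 -0.0015 0.02 0 0.4; 0 0 0.025 0 0.4; 0 0 0.02 0 0.4; 0 0 0.0025 0 0.4; 0 0 0 0 0.4; 0 0 0 0 0.2; 0 0 0 0 0; 0 0 0 0 0; 0 0 0 0 0; 0 0 0 0 0; 0 0 0 0 0; 0 0 0 0 0")

```text
time_s: 74.0
tcp_pos: [0.5445, -0.2437, 0.0541]
ee_rot: [0.001, 0.995, -0.102, 0.002]
ft_force: [0.6, -1.0, 6.0]
finger_gap: 0.0142
```

```bash
python3 - <<'E'
from h import *
st()
E
```

```text
t 74.0 tcp [ 0.5445 -0.2437  0.0541] q [-0.482  0.623  1.545  0.     0.969  1.293] F [ 0.6 -1.   6. ] gap 0.0142
[[0.979, -0.203, 0.004], [-0.203, -0.979, -0.002], [0.004, 0.001, -1.0]]
```

>>> move_arm(commands="-0.0024 0 -0.0102 0 0; -0.0036 0 -0.0099 0 0; -0.0047 0 -0.0094 0 0; -0.0057 0 -0.0088 0 0; -0.0067 0 -0.0081 0 0; -0.0076 0 -0.0072 0 0; -0.0084 0 -0.0063 0 0; -0.0091 0 -0.0053 0 0; -0.0096 0 -0.0042 0 0; -0.0101 0 -0.003 0 0; -0.0103 0 -0.0018 0 0; -0.0105 0 -0.0006 0 0")

```text
time_s: 75.0
tcp_pos: [0.4553, -0.2248, 0.127]
ee_rot: [0.0, 0.995, -0.102, -0.0]
ft_force: [0.6, -0.1, -4.1]
finger_gap: 0.0136
```

>>> move_arm(commands="0 0 -0.002 0 0; 0 0 -0.003 0 0; 0 0 -0.005 0 0; 0 0 -0.01 0 0; 0 0 -0.01 0 0; 0 0 0 0 0; 0 0 0 0 0; 0 0 0 0 0")

```text
time_s: 75.67
tcp_pos: [0.4564, -0.225, 0.1566]
ee_rot: [-0.0, 0.995, -0.102, -0.0]
ft_force: [-0.1, -0.2, -4.9]
finger_gap: 0.0136
```

```bash
python3 - <<'E'
from h import *
s0,r=st(); s=snap('scene'); snap('top')
# basket bottom? look for points near basket in scene depth
im=s; d=im['depth']; v,u=np.mgrid[0:480,0:640]; u=u.ravel();v=v.ravel(); dd=d[v,u]; ok=dd>0; u,v,dd=u[ok],v[ok],dd[ok]
q=cv2.undistortPoints(np.c_[u,v].astype(float)[:,None],im['K'],im['distortion'])[:,0]
P=(np.c_[q,np.ones(len(q))]*dd[:,None])@im['pose'][:3,:3].T+im['pose'][:3,3]
m=(abs(P[:,0]-.458)<.06)&(abs(P[:,1]+.226)<.08)
print(np.histogram(P[m,2],np.arange(-.01,.2,.01)))
E
```

```text
t 75.67 tcp [ 0.4564 -0.225   0.1566] q [-0.53   0.31   1.74  -0.     1.091  1.245] F [-0.1 -0.2 -4.9] gap 0.0136
[[0.979, -0.203, -0.0], [-0.203, -0.979, 0.0], [-0.0, -0.0, -1.0]]
(array([ 70, 738,   1,   0,  17, 221, 234, 266,  95,  16,  16,  14,  25,
        16,  49,  28,  38,  43,  31,  44]), array([-0.01,  0.  ,  0.01,  0.02,  0.03,  0.04,  0.05,  0.06,  0.07,
        0.08,  0.09,  0.1 ,  0.11,  0.12,  0.13,  0.14,  0.15,  0.16,
        0.17,  0.18,  0.19]))
```

```bash
python3 - <<'E'
from h import *
legs([(.4564,-.225,.268,-1.773),(.42,-.23,.268,-1.41),(.423,-.372,.268,-1.41),(.551,-.351,.268,-1.41)])
E
```

```text
yaw -0.002 then x 0.0001 y 0.0001 z -0.1117  |0.112|
yaw -0.363 then x -0.0367 y -0.0009 z -0.0000  |0.037|
yaw -0.000 then x -0.0198 y 0.1406 z -0.0000  |0.142|
yaw -0.000 then x 0.1297 y -0.0002 z -0.0000  |0.130|
```

>>> move_arm(commands="0 0 -0.006 0 0; 0 0 -0.01 0 0; 0 0 -0.012 0 0; 0 0 -0.013 0 0; 0 0 -0.014 0 0; 0 0 -0.014 0 0; 0 0 -0.014 0 0; 0 0 -0.012 0 0; 0 0 -0.01 0 0; 0 0 -0.006 0 0; 0 0 0 0 0; 0 0 0 0 0")

```text
time_s: 76.77
tcp_pos: [0.4564, -0.225, 0.2676]
ee_rot: [0.0, 0.995, -0.102, -0.0]
ft_force: [0.1, 0.3, -3.9]
finger_gap: 0.0139
```

>>> move_arm(commands="0 0 0 -0.02 0; 0 0 0 -0.035 0; 0 0 0 -0.045 0; 0 0 0 -0.05 0; 0 0 0 -0.05 0; 0 0 0 -0.05 0; 0 0 0 -0.045 0; 0 0 0 -0.035 0; 0 0 0 -0.02 0; 0 0 0 -0.01 0; 0 0 0 0 0; 0 0 0 0 0")

```text
time_s: 77.77
tcp_pos: [0.4564, -0.225, 0.2675]
ee_rot: [-0.0, 0.997, 0.077, -0.0]
ft_force: [-0.0, -0.5, -5.3]
finger_gap: 0.0136
```

```bash
python3 - <<'E'
from h import *
st();legs([(.42,-.23,.268,-1.41),(.423,-.372,.268,-1.41),(.551,-.351,.268,-1.41)])
E
```

```text
t 77.77 tcp [ 0.4564 -0.225   0.2675] q [-0.53   0.195  1.612  0.     1.336  0.886] F [-0.  -0.5 -5.3] gap 0.0136
[[0.988, 0.154, -0.0], [0.154, -0.988, 0.0], [-0.0, -0.0, -1.0]]
yaw -0.006 then x -0.0368 y -0.0009 z -0.0005  |0.037|
yaw -0.000 then x -0.0198 y 0.1406 z -0.0000  |0.142|
yaw -0.000 then x 0.1297 y -0.0002 z -0.0000  |0.130|
```

>>> move_arm(commands="-0.003 0 0 -0.006 0; -0.006 0 0 0 0; -0.008 0 0 0 0; -0.008 0 0 0 0; -0.007 -0.0009 0 0 0; -0.0048 0 0 0 0; 0 0 0 0 0; -0.0008 0.005 0 0 0; -0.0015 0.0107 0 0 0; -0.002 0.0142 0 0 0; -0.002 0.0142 0 0 0; -0.002 0.0142 0 0 0")

```text
time_s: 78.77
tcp_pos: [0.4212, -0.2908, 0.2675]
ee_rot: [-0.0, 0.997, 0.08, -0.0]
ft_force: [-0.9, 0.8, -3.8]
finger_gap: 0.0136
```

>>> move_arm(commands="-0.002 0.0142 0 0 0; -0.002 0.0142 0 0 0; -0.002 0.0142 0 0 0; -0.002 0.0142 0 0 0; -0.0018 0.0125 0 0 0; -0.0013 0.009 0 0 0; -0.0006 0.004 0 0 0; 0 0 0 0 0; 0 0 0 0 0; 0 0 0 0 0; 0 0 0 0 0; 0 0 0 0 0")

```text
time_s: 79.77
tcp_pos: [0.423, -0.3716, 0.2678]
ee_rot: [0.0, 0.997, 0.081, 0.0]
ft_force: [0.8, 0.5, -5.2]
finger_gap: 0.014
```

```bash
cat >> h.py <<'E'
def cloud(n):
    im=snap(n); d=im['depth']; v,u=np.mgrid[0:480,0:640]; u=u.ravel();v=v.ravel(); dd=d[v,u]; ok=dd>0; u,v,dd=u[ok],v[ok],dd[ok]
    q=cv2.undistortPoints(np.c_[u,v].astype(float)[:,None],im['K'],im['distortion'])[:,0]
    P=(np.c_[q,np.ones(len(q))]*dd[:,None])@im['pose'][:3,:3].T+im['pose'][:3,3]
    return P,im['image'][v,u].astype(int)
E
python3 - <<'E'
from h import *
st();legs([(.551,-.351,.268,-1.41)])
for n in('scene','top'):
    P,c=cloud(n); m=(abs(P[:,0]-.423)<.09)&(abs(P[:,1]+.37)<.11)&(P[:,2]>.1)&(P[:,2]<.19)
    Q=P[m]; print(n,m.sum(), Q.min(0),Q.max(0), np.median(Q,0))
    print(np.histogram(Q[:,2],np.arange(.1,.2,.01))[0])
E
```

```text
t 79.77 tcp [ 0.423  -0.3716  0.2678] q [-0.786  0.316  1.459  0.     1.366  0.623] F [ 0.8  0.5 -5.2] gap 0.014
[[0.987, 0.161, 0.0], [0.161, -0.987, -0.0], [0.0, 0.0, -1.0]]
yaw 0.001 then x 0.1297 y 0.0001 z -0.0002  |0.130|
scene 576 [ 0.35566546 -0.4557042   0.14381156] [ 0.4605258  -0.30205811  0.18989718] [ 0.40557    -0.3724132   0.17022172]
[  0   0   0   0  16 175  96 208  81]
top 73 [ 0.38626003 -0.45930524  0.14700475] [ 0.4214754  -0.30774997  0.18979542] [ 0.40465232 -0.44884159  0.17438355]
[ 0  0  0  0  3 14 13 20 23]
```

>>> move_arm(commands="0 0 0.003 0 0; 0 0 0.003 0 0; 0.004 0 0 0 0; 0.008 0 0 0 0; 0.011 0 0 0 0; 0.012 0 0 0 0; 0.012 0 0 0 0; 0.012 0 0 0 0; 0.012 0 0 0 0; 0.012 0 0 0 0; 0.012 0 0 0 0; 0.012 0 0 0 0")

```text
time_s: 80.87
tcp_pos: [0.5302, -0.3542, 0.2614]
ee_rot: [-0.0, 0.997, 0.081, -0.0]
ft_force: [-0.2, 0.4, -4.5]
finger_gap: 0.0131
```

>>> move_arm(commands="0.01 0 0 0 0; 0.008 0 0 0 0; 0.0047 0 0 0 0; 0 0 0 0 0; 0 0 0 0 0; 0 0 0 0 0; 0 0 0 0 0; 0 0 0 0 0; 0 0 0 0 0")

```text
time_s: 81.62
tcp_pos: [0.5506, -0.3514, 0.2619]
ee_rot: [0.0, 0.997, 0.08, 0.0]
ft_force: [0.5, 0.1, -4.4]
finger_gap: 0.0136
```

```bash
python3 - <<'E'
from h import *
st();legs([(.551,-.351,.227,-1.41)])
s=snap('wrist')
im=s['image'].astype(int); m=(im[...,0]>90)&(im[...,1]<50)&(im[...,2]<50)
k,l,stt,c=cv2.connectedComponentsWithStats(m.astype(np.uint8))
for i in range(1,k):
    if stt[i,4]>30: print(c[i].round(1),stt[i],np.round(dep(s,*c[i]),4))
P,c=cloud('top'); m=(c[:,0]>120)&(c[:,1]<70)&(c[:,2]<70)&(P[:,2]>.15); print('red high top',np.round(np.median(P[m],0),4) if m.sum() else None,m.sum())
E
```

```text
t 81.62 tcp [ 0.5506 -0.3514  0.2619] q [-0.624  0.529  1.175  0.     1.438  0.786] F [ 0.5  0.1 -4.4] gap 0.0136
[[0.987, 0.16, 0.0], [0.16, -0.987, -0.0], [0.0, 0.0, -1.0]]
yaw 0.000 then x 0.0004 y -0.0003 z 0.0349  |0.035|
[56.7 24.4] [  38    0   37   52 1137] [ 0.6766 -0.0869  0.0225]
[324.7 307.3] [ 303  280   43   64 1728] [ 0.5629 -0.3497  0.264 ]
red high top None 0
```

>>> move_arm(commands="0 0 0.005 0 0; 0 0 0.008 0 0; 0 0 0.008 0 0; 0 0 0.006 0 0; 0 0 0.003 0 0; 0 0 0 0 0; 0 0 0 0 0; 0 0 0 0 0; 0 0 0 0 0")

```text
time_s: 82.47
tcp_pos: [0.551, -0.3513, 0.2321]
ee_rot: [0.0, 0.997, 0.081, 0.0]
ft_force: [0.1, -0.5, -5.3]
finger_gap: 0.0136
```

>>> move_arm(commands="0 0 0.0015 0 0; 0 0 0.0015 0 0; 0 0 0 0 0; 0 0 0 0 0; 0 0 0 0 0")

```text
time_s: 82.88
tcp_pos: [0.5509, -0.3512, 0.2287]
ee_rot: [-0.0, 0.997, 0.081, -0.0]
ft_force: [0.1, -0.8, -5.5]
finger_gap: 0.0135
```

>>> move_arm(commands="0 0 0.001 0 0; 0 0 0.001 0 0; 0 0 0 0 0; 0 0 0 0 0; 0 0 0 0 0")

```text
time_s: 83.3
tcp_pos: [0.5509, -0.3512, 0.2266]
ee_rot: [-0.0, 0.997, 0.081, -0.0]
ft_force: [-0.1, -0.5, -4.8]
finger_gap: 0.0137
```

>>> move_arm(commands="0 0 0.001 0 0; 0 0 0.001 0 0; 0 0 0 0 0; 0 0 0 0 0")

```text
time_s: 83.63
tcp_pos: [0.551, -0.3512, 0.2249]
ee_rot: [0.0, 0.997, 0.081, 0.0]
ft_force: [1.6, -0.3, -2.8]
finger_gap: 0.0137
```

>>> move_arm(commands="0 0 0.001 0 0; 0 0 0.001 0 0; 0 0 0 0 0; 0 0 0 0 0")

```text
time_s: 83.97
tcp_pos: [0.5515, -0.3512, 0.2242]
ee_rot: [0.001, 0.997, 0.081, 0.001]
ft_force: [1.4, 2.4, 6.5]
finger_gap: 0.0135
```

```bash
python3 - <<'E'
from h import *
st()
P,c=cloud('scene'); 
m=(abs(P[:,0]-.551)<.1)&(abs(P[:,1]+.351)<.12)&(P[:,2]>.05)&(P[:,2]<.30); print(np.histogram(P[m,2],np.arange(.05,.31,.01)))
E
```

```text
t 83.97 tcp [ 0.5515 -0.3512  0.2242] q [-6.230e-01  5.530e-01  1.226e+00  1.000e-03  1.360e+00  7.860e-01] F [1.4 2.4 6.5] gap 0.0135
[[0.987, 0.161, 0.003], [0.161, -0.987, -0.001], [0.002, 0.002, -1.0]]
(array([  8,   9,   8,   9,   8,  29, 273, 218, 234, 120,  26,  16,  23,
        25,  63,  84,  47,  29,  34,  16,  35,  26,  51,  46,  60]), array([0.05, 0.06, 0.07, 0.08, 0.09, 0.1 , 0.11, 0.12, 0.13, 0.14, 0.15,
       0.16, 0.17, 0.18, 0.19, 0.2 , 0.21, 0.22, 0.23, 0.24, 0.25, 0.26,
       0.27, 0.28, 0.29, 0.3 ]))
```

The hook carries the weight: the force on the wrist went from -5 to +6 N at the expected seat height. Release and back off upward.

>>> move_arm(commands="0 0 -0.0005 0 0; 0 0 0 0 0.15; 0 0 0 0 0.22; 0 0 0 0 0.3; 0 0 0 0 0.4; 0 0 0 0 0.45; 0 0 0 0 0.45; 0 0 0 0 0.45; 0 0 -0.01 0 0.45; 0 0 -0.02 0 0.45; 0 0 -0.03 0 0.45; 0 0 -0.03 0 0.45")

```text
time_s: 85.02
tcp_pos: [0.5506, -0.351, 0.3146]
ee_rot: [-0.0, 0.997, 0.081, -0.0]
ft_force: [-0.4, -0.1, 0.6]
finger_gap: 0.0386
```

>>> move_arm(commands="0 0 -0.02 0 0.45; -0.03 -0.02 0 0 0.45; -0.03 -0.02 0 0 0.45; -0.03 -0.02 0 0 0.45; -0.03 -0.02 0 0 0.45; -0.03 -0.02 0 0 0.45; 0 -0.03 0 0 0.45; 0 -0.03 0 0 0.45; 0 -0.03 0 0 0.45; 0 -0.03 0 0 0.45; 0 0 0 0 0.45; 0 0 0 0 0.45")

```text
time_s: 86.02
tcp_pos: [0.3674, -0.1574, 0.3344]
ee_rot: [0.001, 0.997, 0.082, 0.001]
ft_force: [0.3, 0.3, 0.0]
finger_gap: 0.038
```

```bash
python3 - <<'E'
from h import *
st()
for n in('scene','top'):
    P,c=cloud(n)
    m=(abs(P[:,0]-.551)<.1)&(abs(P[:,1]+.351)<.12)&(P[:,2]>.05)&(P[:,2]<.30); print(n,np.histogram(P[m,2],np.arange(.05,.31,.01))[0])
    Q=P[m&(P[:,2]>.1)&(P[:,2]<.14)]; print(Q.min(0).round(3),Q.max(0).round(3))
    r=m&(c[:,0]>110)&(c[:,1]<70)&(c[:,2]<70)
    if r.sum():
        R_=P[r]; print('red pts',r.sum(),R_[:: max(1,r.sum()//8)].round(3).tolist())
im=load('scene')['image']; cv2.imwrite('pics/s_end.png',im[:,:,::-1])
E
```

```text
t 86.02 tcp [ 0.3674 -0.1574  0.3344] q [-0.496 -0.104  1.769 -0.     1.474  0.911] F [0.3 0.3 0. ] gap 0.038
[[0.987, 0.163, 0.002], [0.163, -0.987, -0.001], [0.002, 0.001, -1.0]]
scene [  9   6   9  13 122 108 207 273 102  78  48  21  23  20  63  97  23  19
   1   0   0   0   0   0   0]
[ 0.467 -0.44   0.1  ] [ 0.629 -0.274  0.14 ]
red pts 11 [[0.552, -0.34, 0.229], [0.552, -0.348, 0.225], [0.549, -0.347, 0.226], [0.55, -0.335, 0.228], [0.55, -0.344, 0.224], [0.549, -0.348, 0.223], [0.544, -0.344, 0.226], [0.554, -0.346, 0.219], [0.552, -0.349, 0.218], [0.549, -0.348, 0.219], [0.52, -0.353, 0.219]]
top [  5   3   4  59 163 179 569 546 156 119  85  13  16  17 125 175  43  49
   3   0   0   0   0   0   0]
[ 0.471 -0.435  0.1  ] [ 0.626 -0.279  0.14 ]
red pts 24 [[0.561, -0.356, 0.22], [0.557, -0.355, 0.226], [0.554, -0.351, 0.231], [0.552, -0.348, 0.227], [0.553, -0.355, 0.227], [0.549, -0.352, 0.23], [0.526, -0.356, 0.217], [0.521, -0.356, 0.219]]
```

No picture views are left, but depth shows the ball at (0.551, -0.350, 0.22), upright over the seat. I'll let it settle and check numerically: stability, slides in the basket, clips, bystanders.

>>> move_arm(commands="0 0 0 0 0.45; 0 0 0 0 0.45; 0 0 0 0 0.45; 0 0 0 0 0.45; 0 0 0 0 0.45; 0 0 0 0 0.45; 0 0 0 0 0.45; 0 0 0 0 0.45; 0 0 0 0 0.45; 0 0 0 0 0.45; 0 0 0 0 0.45; 0 0 0 0 0.45")

```text
time_s: 87.12
tcp_pos: [0.3675, -0.1582, 0.3332]
ee_rot: [0.0, 0.997, 0.081, 0.0]
ft_force: [0.2, -0.2, -0.3]
finger_gap: 0.0385
```

>>> move_arm(commands="0 0 0 0 0.45; 0 0 0 0 0.45; 0 0 0 0 0.45; 0 0 0 0 0.45; 0 0 0 0 0.45; 0 0 0 0 0.45; 0 0 0 0 0.45; 0 0 0 0 0.45; 0 0 0 0 0.45; 0 0 0 0 0.45; 0 0 0 0 0.45; 0 0 0 0 0.45")

```text
time_s: 88.12
tcp_pos: [0.3675, -0.1582, 0.3332]
ee_rot: [-0.0, 0.997, 0.081, -0.0]
ft_force: [0.2, -0.6, 0.3]
finger_gap: 0.0384
```

```bash
python3 - <<'E'
from h import *
a=cv2.imread('pics/top0.png').astype(int)
P,c=cloud('top'); b=load('top')['image'][:,:,::-1].astype(int)
for n,(u,v) in dict(bottle=(245,178),loupe=(219,316),oldslides=(182,240)).items():
    print(n,'mean diff',abs(a[v-14:v+14,u-14:u+14]-b[v-14:v+14,u-14:u+14]).mean().round(2))
X=np.array([.987,.16]);Y=np.array([-.16,.987])
d=P[:,:2]-np.array([.5515,-.3505]); x,y=d@X,d@Y
m=(abs(x)<.045)&(abs(y)<.06)&(P[:,2]>.095)&(P[:,2]<.145)
for nm,k in (('green',(c[:,1]>c[:,0]*1.3)),('red',(c[:,0]>c[:,1]*1.5)&(c[:,0]<110)),('black',(c.max(1)<45))):
    q=m&k; print(nm,q.sum(),'x,y,z',np.round([np.median(x[q]),np.median(y[q]),np.median(P[q,2])],4) if q.sum() else None)
r=(abs(x)<.05)&(abs(y)<.03)&(P[:,2]>.2)&(c[:,0]>110)&(c[:,1]<70); print('ball/tip red',r.sum(),np.round([(x[r&(abs(x)<.02)]).mean(),(y[r&(abs(x)<.02)]).mean(),P[r&(abs(x)<.02),2].mean()],4))
b2=b; cloud('top'); b3=load('top')['image'][:,:,::-1].astype(int); print('frame-to-frame basket',abs(b2[195:300,360:490]-b3[195:300,360:490]).mean())
# stage clip knobs vs. image at start
ss=np.load('/tmp/wstage.npz')
st()
E
```

```text
bottle mean diff 7.53
loupe mean diff 7.62
oldslides mean diff 24.74
green 72 x,y,z [-0.0046  0.0369  0.1243]
red 77 x,y,z [ 0.0101 -0.0009  0.1216]
black 227 x,y,z [0.005  0.0072 0.1222]
ball/tip red 28 [-0.0019 -0.0039  0.2259]
frame-to-frame basket 5.254236874236875
t 88.22 tcp [ 0.3675 -0.1582  0.3332] q [-0.498 -0.102  1.77  -0.     1.473  0.911] F [-0.4  0.4  0.3] gap 0.0387
[[0.987, 0.161, 0.0], [0.161, -0.987, -0.0], [0.0, 0.0, -1.0]]
```

```bash
python3 - <<'E'
from h import *
a=cv2.imread('pics/top0.png',0); b=cv2.cvtColor(load('top')['image'],cv2.COLOR_RGB2GRAY)
for n,(u,v) in dict(bottle=(245,178),loupe=(219,316)).items():
    r=cv2.matchTemplate(b[v-24:v+24,u-24:u+24],a[v-12:v+12,u-12:u+12],cv2.TM_CCOEFF_NORMED); print(n,cv2.minMaxLoc(r)[1::2])
print(job.finish_job())
E
```

```text
bottle (0.9944882988929749, (12, 12))
loupe (0.9965609908103943, (12, 12))
the job is handed in; nothing more can be done
None
```

The job is done and handed in at about 88 s of the 210 s allowed. All three slides were present.

- **Stage:** I laid the black, red and green slides on places 1, 2 and 3 and swung each clip to its stop. I tipped the stage to its stop (depth gave 0.785 rad) and lowered it level. On the way up the wrist force peaked at about 69 N, below the 120 N limit.
- **Basket:** With all three clips swung well clear (about 0.3 rad), I put the slides side by side in the basket and hung it on the hook by its bail.

**Last checks:**
- The ball stands upright over the hook seat at 0.226 m, and the hook took the weight before I let go.
- Green and red show up in the basket 2 s after release. The black reading mixed in other dark pixels and is no proof of where that slide is. It was last seen in the basket just before the lift.
- The loupe and bottle match their starting positions to the pixel, and the arm touches nothing.
- I could not view a final picture of the hanging basket because the picture limit was used up. That check rests on depth and force readings only.
- I did not look at the clips or stage again after the clips were opened, but nothing has touched the clips since.

**One slip:** I gripped the black slide about 7 mm off-centre when taking it off the stage, because one step was clipped by the speed limit. I made up for it when setting it in the basket, and it lay flat there.

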